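# Change the cartridges on the white-ink station and prime it

## Robot

A 6-joint arm with a two-finger parallel gripper is mounted at the origin on the work surface. World frame = base frame: x ahead of the robot, y to its left, z up, the work surface at z = 0. Lengths are in m, angles in rad, forces in N, time in s.
With the tool pointing down it reaches from about 0.225 to 0.875 m from the base axis. Payload 3.4 kg.
Tool frame: the origin (TCP) lies at the very end of the fingers, on their centre line; the grasp point (between the pads) lies 19 mm behind it; z points along the fingers, y is the direction in which the jaws open and shut (so a half turn about z gives the same grasp; the last joint's range is limited). The gripper opens to 85 mm and grips with 20 to 120 N. Pads are 22 mm wide; open, the fingers measure 114 mm over their backs; the gripper's body (76 mm by 85 mm) begins 54 mm behind the grasp point. The pads swing forward as they close: fully open they stand 13 mm farther back than shut.
Start: joints at [1.016, 0.276, 1.505, -0, 1.361, -0.121], TCP at [0.242, 0.522, 0.194] pointing down, gripper open.
Joint ranges: [-2.89, 2.89], [-0.75, 2.08], [0.22, 2.7], [-1.18, 4.32], [0.11, 2.71], [-2.7, 2.7]. Speed limits (rad/s): [2.57, 2.57, 3.14, 3.14, 3.14, 3.14].

## Interface

Orientations are given as [roll, pitch, yaw] about the fixed x, y, z axes, in that order (R = Rz(yaw) Ry(pitch) Rx(roll)).
In Python, from workcell import env gives the robot as it stands. The module is installed in compiled form; this text tells all that it offers.
- The arm moves only by the tool move_arm, never from a script. Its argument "plan" is a list of rows, each a list of 3 entries, a list of its own where there are three numbers: the shift along the tool's x, y, z in mm, then the turn, a rotation vector about the tool's x, y, z in rad, then the closure, from -1 (fully open) to 1 (shut), so that 0 is half open. In form: [[[dx, dy, dz], [ax, ay, az], fingers], ...]. A call has 1 to 8 rows; each row shifts and turns the commanded pose from where the row before left it, along the tool's axes as they then stand; what a row does not reach is not made up. A row lasts 1/12 s, in which the tool goes at most 41.7 mm and 7.16 degrees, less where a joint would pass 70% of its speed; a pose out of reach is approached as far as the arm can. A call with a gripper value outside its range is refused whole. The fingers move at their own pace and stop on an object; "squeeze" is the grip in N (left out, the last holds). Time passes only in rows, so rows that do not move let the fingers close. It gives the time, the measured TCP pose, the force and the opening at its end, in the units of the state.
- env.read_state(): the state, without advancing time (a new reading comes with each control period).
- env.read_camera(name): name is "scene" or "side" or "wrist"; returns a dict with "pixels" (480x640x3 uint8, blue, green, red), "camera_matrix" (3x3 intrinsics, pixels), "world_from_camera" (4x4, takes a point from camera to world coordinates). Camera axes: x right, y up, looking along -z (the intrinsics and any distortion apply to the point x, -y, -z); pixel columns grow to the right and rows downward; lengths in m; the calibration is good to about 2 mm. A picture is of the moment at which its call begins. There is no depth.
- env.sign_off(): hands the job in, once; it reports no verdict.
The state is a dict: "t": time; "qpos": joint angles; "joint_velocities": joint speeds; "joint_efforts": joint torques, N m; "ee_pos": TCP position; "eef_rot": TCP orientation; "force": force on the tool from outside, world axes, zero at the start; "torque": the same for the moment, N m; "opening": finger opening in m.
Only numpy, scipy, OpenCV 4.12 (cv2) and the standard library are available. Lean on these libraries where they do the work, as an engineer would, in place of code of your own. Each camera call takes 0.05 s, during which the arm holds its last target.

## Task

Change the ink on the film printer's white-ink station: pull the spent cartridges out of its bays and put them in the open returns bin, and load every fresh cartridge from the bench into the bays, one to a bay in any order, pushing each straight down past the spring clips until it snaps fully home. When all that is done, prime the ink line with at least two full strokes of the primer plunger: down to its stop, right up again, down to its stop, and let it come up. Leave the other things on the bench where they are.

Things in the scene. Friction and masses are not known exactly. Their poses are not given: they have to be found in the camera images.
- station: white-ink station fixed to the bench: grey base pan 144 mm (x) by 410 mm (y), four bays side by side along y, a primer pump beyond the +y end bay. Origin on the bench at the middle of the four bays, z up. Beside the bays stand guide fins 27 mm wide, 52 mm tall, bevelled on top. Each bay is 43 mm wide (y), 86 mm long (x); at the middle of both long sides a springy steel clip's nose leans in.
- bay0 (a point): centre of the pocket floor of bay 0 (station y = -105 mm), 10 mm above the bench, axes as the station's. A cartridge fully home stands here, its origin at this point (play 3 mm), its length along x, either way round. One merely set in the bay rests on the clip noses, 17 mm higher; 10 to 15 N straight down pushes it past them, and they snap over its ribs. Pulling one out upward takes as much.
- bay1 (a point): the same for bay 1 (station y = -35 mm)
- bay2 (a point): the same for bay 2 (station y = +35 mm)
- bay3 (a point): the same for bay 3 (station y = +105 mm, next to the primer pump)
- primer_top (a point): centre of the top of the primer plunger's black mushroom knob (44 mm across), 205 mm from the station's origin along its +y, 130 mm above the bench when up, 110 mm when down; it moves with the plunger
- primer (a joint): primer plunger: 0 m when up, grows as it is pushed straight down, 0.020 m at its stop; a spring brings it up again; 5 N starts it, about 12 N holds it at the stop
- returns: open grey returns bin, fixed to the bench, 200 mm (x) by 160 mm (y) outside, 65 mm tall, walls and floor 5 mm thick. Origin: centre of its underside, z up
- fresh0: fresh ink cartridge standing on the bench, 0.2 kg, 80 mm tall: white body 80 mm long (x), 39 mm thick (y), its top 52 mm up, on a narrower black foot; a round rib 16 mm long at the middle of each long side, 16 mm up, makes it 49 mm thick there; on top a pull tab 50 mm (x) by 12 mm (y), 52 to 80 mm up, to pinch across y. Origin: centre of its underside; z up. May be absent.
- fresh1: fresh cartridge, the same as fresh0 (may be absent)
- fresh2: fresh cartridge, the same as fresh0 (may be absent)
- fresh3: fresh cartridge, the same as fresh0 (may be absent)
- spent0: spent ink cartridge, same shape and frame as fresh0, 0.12 kg; if present it starts snapped into bay0 (the cartridges in the bays at the start are the spent ones)
- spent1: spent ink cartridge, same shape and frame as fresh0, 0.12 kg; if present it starts snapped into bay1 (the cartridges in the bays at the start are the spent ones)
- spent2: spent ink cartridge, same shape and frame as fresh0, 0.12 kg; if present it starts snapped into bay2 (the cartridges in the bays at the start are the spent ones)
- spent3: spent ink cartridge, same shape and frame as fresh0, 0.12 kg; if present it starts snapped into bay3 (the cartridges in the bays at the start are the spent ones)
- tape_roll: bystander, leave it alone: amber roll of heat tape, 90 mm across, 24 mm tall, lying flat
- mug: bystander, leave it alone: white mug, 82 mm across, 95 mm tall, handle to its +y
- cleaner: bystander, leave it alone: white jar of cleaner, 66 mm across, 100 mm tall
- brayer: bystander, leave it alone: rubber hand roller 100 mm wide with a wooden handle, lying down
Not all that is in view belongs to the job. What is shaped like the fresh0 but green is not meant.

How it is judged:
On the way, in this order (a step that is already met when the one before it is completed fails the run):
1. every spent cartridge is in the returns bin and every fresh one is snapped fully home in a bay (((horizontal distance between fresh0 and bay0 below 0.008 m and z of fresh0 in the frame of bay0 below 0.004 m and angle between fresh0's own z axis and vertical below 0.07 rad) or (horizontal distance between fresh0 and bay1 below 0.008 m and z of fresh0 in the frame of bay1 below 0.004 m and angle between fresh0's own z axis and vertical below 0.07 rad) or (horizontal distance between fresh0 and bay2 below 0.008 m and z of fresh0 in the frame of bay2 below 0.004 m and angle between fresh0's own z axis and vertical below 0.07 rad) or (horizontal distance between fresh0 and bay3 below 0.008 m and z of fresh0 in the frame of bay3 below 0.004 m and angle between fresh0's own z axis and vertical below 0.07 rad)) and ((horizontal distance between fresh1 and bay0 below 0.008 m and z of fresh1 in the frame of bay0 below 0.004 m and angle between fresh1's own z axis and vertical below 0.07 rad) or (horizontal distance between fresh1 and bay1 below 0.008 m and z of fresh1 in the frame of bay1 below 0.004 m and angle between fresh1's own z axis and vertical below 0.07 rad) or (horizontal distance between fresh1 and bay2 below 0.008 m and z of fresh1 in the frame of bay2 below 0.004 m and angle between fresh1's own z axis and vertical below 0.07 rad) or (horizontal distance between fresh1 and bay3 below 0.008 m and z of fresh1 in the frame of bay3 below 0.004 m and angle between fresh1's own z axis and vertical below 0.07 rad)) and ((horizontal distance between fresh2 and bay0 below 0.008 m and z of fresh2 in the frame of bay0 below 0.004 m and angle between fresh2's own z axis and vertical below 0.07 rad) or (horizontal distance between fresh2 and bay1 below 0.008 m and z of fresh2 in the frame of bay1 below 0.004 m and angle between fresh2's own z axis and vertical below 0.07 rad) or (horizontal distance between fresh2 and bay2 below 0.008 m and z of fresh2 in the frame of bay2 below 0.004 m and angle between fresh2's own z axis and vertical below 0.07 rad) or (horizontal distance between fresh2 and bay3 below 0.008 m and z of fresh2 in the frame of bay3 below 0.004 m and angle between fresh2's own z axis and vertical below 0.07 rad)) and ((horizontal distance between fresh3 and bay0 below 0.008 m and z of fresh3 in the frame of bay0 below 0.004 m and angle between fresh3's own z axis and vertical below 0.07 rad) or (horizontal distance between fresh3 and bay1 below 0.008 m and z of fresh3 in the frame of bay1 below 0.004 m and angle between fresh3's own z axis and vertical below 0.07 rad) or (horizontal distance between fresh3 and bay2 below 0.008 m and z of fresh3 in the frame of bay2 below 0.004 m and angle between fresh3's own z axis and vertical below 0.07 rad) or (horizontal distance between fresh3 and bay3 below 0.008 m and z of fresh3 in the frame of bay3 below 0.004 m and angle between fresh3's own z axis and vertical below 0.07 rad)) and x of spent0 in the frame of returns between -0.1 and 0.1 m and y of spent0 in the frame of returns between -0.08 and 0.08 m and height (world z) of each of spent0, spent1, spent2, spent3 below 0.06 m and x of spent1 in the frame of returns between -0.1 and 0.1 m and y of spent1 in the frame of returns between -0.08 and 0.08 m and x of spent2 in the frame of returns between -0.1 and 0.1 m and y of spent2 in the frame of returns between -0.08 and 0.08 m and x of spent3 in the frame of returns between -0.1 and 0.1 m and y of spent3 in the frame of returns between -0.08 and 0.08 m), for 0.2 s.
2. the primer plunger is pushed down to its stop (value of joint primer above 0.0185 m), for 0.1 s.
3. the primer plunger comes right up (value of joint primer below 0.002 m), for 0.1 s.
4. the primer plunger is pushed down to its stop a second time (value of joint primer above 0.0185 m), for 0.1 s.
At the end, for the whole second after the job is handed in: Every fresh cartridge stands upright in a bay of its own, within 4 mm of the pocket floor and 8 mm of the bay's centre; every spent cartridge lies at rest inside the returns bin; the primer plunger is up again (within 2 mm) (all of step 1 and value of joint primer below 0.002 m and linear speed of each of fresh0, fresh1, fresh2, fresh3, spent0, spent1, spent2, spent3 below 0.02 m/s); the robot touches nothing.
It fails at once if one of the other things on the bench is shifted by more than 30 mm or knocked over (distance of any of tape_roll, mug, cleaner, brayer from where it was at the start of the episode above 0.03 m or angle between any of mug, cleaner's own z axis and vertical above 0.5 rad).
Of fresh0, fresh1, fresh2, fresh3 only 3 to 4 are there at a start; the rules pass over those that are not, and their reading is None.
Of spent0, spent1, spent2, spent3 only 1 to 2 are there at a start; the rules pass over those that are not, and their reading is None.
At some moment in a run one of fresh0, fresh1, fresh2, fresh3 may be knocked a few centimetres aside while the robot is not near it.
It also fails if it takes over 210 s, if anything falls off the work surface, if the arm or the gripper's body presses on something with over 40 N, if the wrist force passes 120 N, or if a joint passes its speed limit or range.

## Working session

There is one attempt and no reset: what is moved stays moved. The work goes in short steps, Python scripts to look and compute and a tool call to move; the robot and the scene stay as the last step left them, time stands still between calls to the robot, and variables do not carry over. Pictures are saved under pics/ and viewed, and the job is handed in when it is done.

Besides the shell and the picture viewer there is one more tool, called after "Request:" as name(argument=value, ...), one argument or row to a line, values as JSON. move_arm: Moves the arm, as the interface text tells. Its arguments: {"type":"object","properties":{"plan":{"type":"array"},"squeeze":{"type":"number"}},"required":["plan"]}

```bash
mkdir -p pics; cat > h.py <<'E'
from workcell import env
import numpy as np, cv2
def cam(n):
    c=env.read_camera(n); return c["pixels"],np.array(c["camera_matrix"]),np.array(c["world_from_camera"])
def ray(K,T,u,v):
    d=np.linalg.inv(K)@[u,v,1]; d=np.array([d[0],-d[1],-d[2]]); return T[:3,3],T[:3,:3]@d
def onz(K,T,u,v,z):
    o,d=ray(K,T,u,v); return o+d*(z-o[2])/d[2]
def proj(K,T,p):
    q=T[:3,:3].T@(np.array(p)-T[:3,3]); q=K@[q[0],-q[1],-q[2]]; return q[:2]/q[2]
E
python3 - <<'E'
from h import *
for n in ("scene","side","wrist"):
    p,K,T=cam(n); cv2.imwrite(f"pics/a_{n}.png",p); print(n,K.round(1).tolist(),T.round(3).tolist())
print(env.read_state())
E
```

```text
scene [[543.1, 0.0, 314.6], [0.0, 543.1, 239.5], [0.0, 0.0, 1.0]] [[-0.701, -0.513, 0.495, 1.211], [0.713, -0.515, 0.476, 0.668], [0.01, 0.687, 0.727, 1.091], [0.0, 0.0, 0.0, 1.0]]
side [[520.8, 0.0, 318.9], [0.0, 520.8, 233.0], [0.0, 0.0, 1.0]] [[0.742, 0.399, -0.539, -0.049], [-0.67, 0.418, -0.613, -0.618], [-0.019, 0.816, 0.578, 0.725], [0.0, 0.0, 0.0, 1.0]]
wrist [[369.6, 0.0, 320.3], [0.0, 369.6, 239.1], [0.0, 0.0, 1.0]] [[0.42, -0.877, -0.232, 0.183], [0.908, 0.405, 0.11, 0.548], [-0.002, -0.257, 0.966, 0.374], [0.0, 0.0, 0.0, 1.0]]
{'t': 0.15, 'qpos': array([ 1.01600846e+00,  2.76443002e-01,  1.50583739e+00,  3.81733538e-06,
        1.36068014e+00, -1.20989541e-01]), 'joint_velocities': array([-0.00240662, -0.00159001, -0.00219105, -0.00159086,  0.00070694,
       -0.00115199]), 'joint_efforts': array([ 3.29210106e-04, -4.17146301e+01, -2.46032864e+01, -2.46060345e-04,
        7.57074449e-03, -2.99027909e-05]), 'ee_pos': array([0.24145099, 0.5213688 , 0.19334426]), 'eef_rot': array([-3.14023523e+00, -1.68800351e-04,  2.70779341e+00]), 'force': array([ 0.51308307, -0.60558315,  0.2247932 ]), 'torque': array([-0.0049389 ,  0.01949596, -0.03746612]), 'opening': 0.08540242118834221}
```

View pics/a_scene.png

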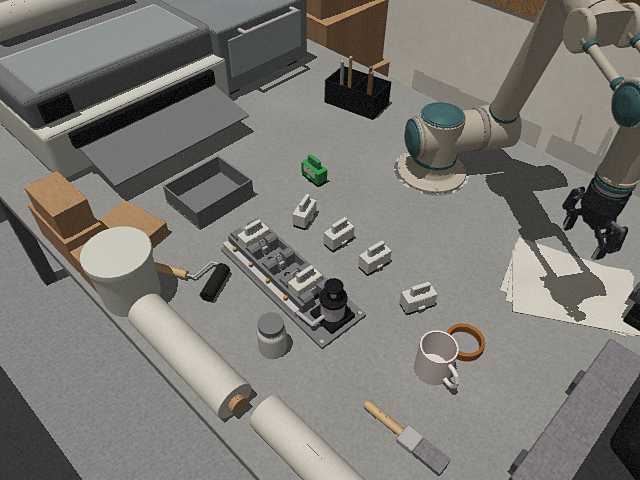

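View pics/a_side.png

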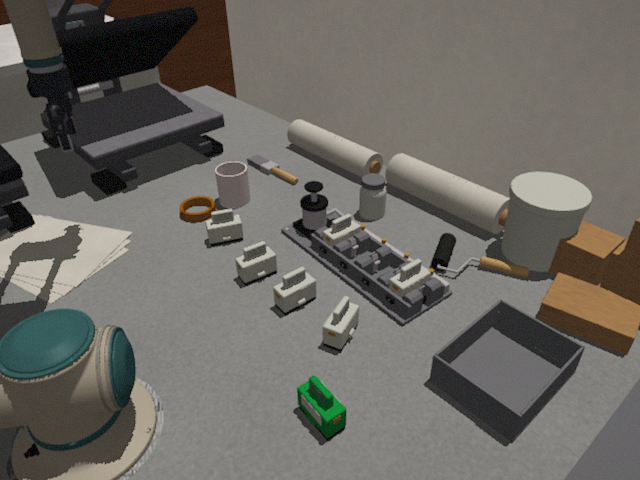

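View pics/a_wrist.png

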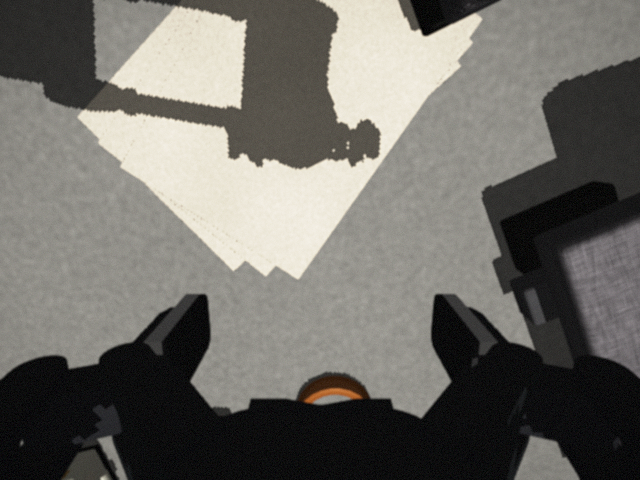

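The four white fresh cartridges are at scene (305,210), (339,234), (375,257) and (418,297). The one at (314,170) is green, so it isn't meant. The spent ones sit in the two end bays, at (255,232) and (305,280). Next I'll enlarge the crops.

```bash
python3 - <<'E'
import cv2
p=cv2.imread("pics/a_scene.png"); q=cv2.imread("pics/a_side.png")
cv2.imwrite("pics/c1.png",cv2.resize(p[150:350,215:445],None,fx=3,fy=3,interpolation=cv2.INTER_CUBIC)[:600])
cv2.imwrite("pics/c2.png",cv2.resize(q[170:370,200:460],None,fx=3,fy=3,interpolation=cv2.INTER_CUBIC)[:600])
E
```

```text
(no output)
```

View pics/c1.png

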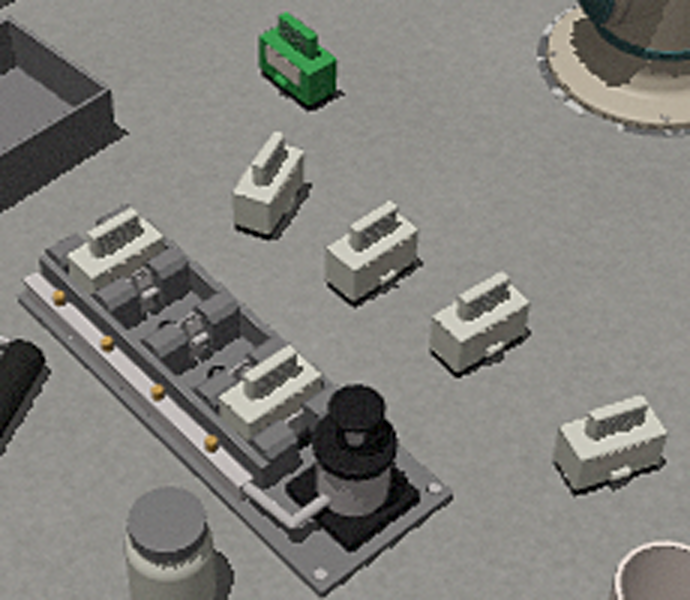

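View pics/c2.png

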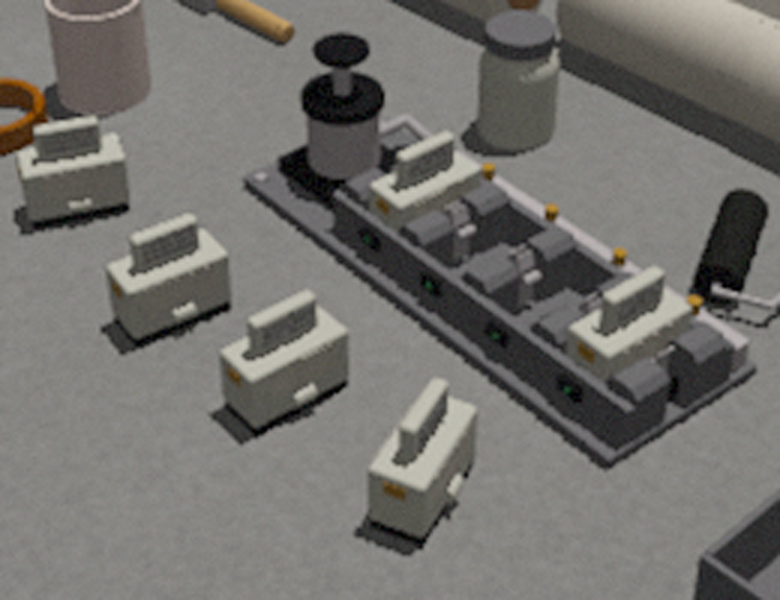

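```bash
python3 - <<'E'
from h import *
p,K,T=cam("scene"); q,K2,T2=cam("side")
# crop px of tab-top centre (scene), (side)
S={'A':((270,152),(428,402)),'B':((375,222),(283,312)),'C':((483,291),(165,236)),'D':((617,412),(68,132)),
'sp0':((118,222),(632,290)),'sp3':((270,365),(425,153)),'knob':((356,404),(341,49)),'screwNE':((435,488),(262,177)),'screwNW':((321,573),(402,124))}
Z=dict(sp0=.09,sp3=.09,knob=.13,screwNE=.01,screwNW=.01)
for k,(a,b) in S.items():
    z=Z.get(k,.08)
    u=np.array(a)/3+[215,150]; v=np.array(b)/3+[200,170]
    o1,d1=ray(K,T,*u);o2,d2=ray(K2,T2,*v)
    A=np.stack([d1,-d2],1);s=np.linalg.lstsq(A,o2-o1,rcond=None)[0]
    print(k,onz(K,T,*u,z).round(3),onz(K2,T2,*v,z).round(3),((o1+d1*s[0]+o2+d2*s[1])/2).round(3))
for n,uv,z in (("bin",[(165,187),(207,160),(252,186),(195,209)],.065),):
    print([onz(K,T,*x,z).round(3).tolist() for x in uv])
print([onz(K2,T2,*x,.065).round(3).tolist() for x in [(505,305),(581,350),(513,413),(433,363)]])
E
```

```text
A [ 0.437 -0.116  0.08 ] [ 0.436 -0.127  0.08 ] [ 0.437 -0.122  0.076]
B [0.436 0.013 0.08 ] [ 0.427 -0.003  0.08 ] [0.431 0.007 0.072]
C [0.432 0.134 0.08 ] [0.42  0.115 0.08 ] [0.426 0.128 0.071]
D [0.456 0.292 0.08 ] [0.445 0.272 0.08 ] [0.451 0.288 0.07 ]
sp0 [ 0.601 -0.137  0.09 ] [ 0.596 -0.15   0.09 ] [ 0.6   -0.144  0.085]
sp3 [0.622 0.07  0.09 ] [0.61  0.054 0.09 ] [0.618 0.064 0.082]
knob [0.627 0.167 0.13 ] [0.621 0.157 0.13 ] [0.625 0.164 0.125]
screwNE [0.572 0.209 0.01 ] [0.575 0.205 0.01 ] [0.573 0.207 0.01 ]
screwNW [0.695 0.2   0.01 ] [0.709 0.184 0.01 ] [0.702 0.192 0.01 ]
[[0.668, -0.449, 0.065], [0.507, -0.463, 0.065], [0.489, -0.278, 0.065], [0.663, -0.316, 0.065]]
[[0.66, -0.32, 0.065], [0.656, -0.463, 0.065], [0.467, -0.452, 0.065], [0.457, -0.315, 0.065]]
```

```bash
cat >> h.py <<'E'
def go(x,y,z,yaw,g,n=8,mx=0.041):
    """rows (tool axes) from the measured pose to a tool-down pose"""
    s=env.read_state(); p=s["ee_pos"].copy(); w=s["eef_rot"][2]
    tgt=np.array([x,y,z]); dy=(yaw-w+np.pi)%(2*np.pi)-np.pi
    n=max(n,int(np.ceil(np.linalg.norm(tgt-p)/mx)),int(np.ceil(abs(dy)/0.12)))
    rows=[]
    for i in range(n):
        d=(tgt-p)/(n-i); a=(w+dy-w)/ (n-i)
        R=np.array([[np.cos(w),np.sin(w),0],[np.sin(w),-np.cos(w),0],[0,0,-1]])
        m=np.round(R.T@d*1000,1); t=round(-a,3)
        p=p+R@(m/1000); w-=t; dy+=t
        rows.append([m.tolist(),[0,0,t],g])
    for i in range(0,n,8): print(str(rows[i:i+8]).replace(" ",""))
    print("n",n,"from",s["ee_pos"].round(4),s["eef_rot"].round(3))
E
python3 -c "
from h import *
go(.5,.02,.27,3.06,-1,16)"
```

```text
[[[-27.8,-21.7,-4.8],[0,0,np.float64(-0.022)],-1],[[-27.3,-22.3,-4.8],[0,0,np.float64(-0.022)],-1],[[-26.9,-22.8,-4.8],[0,0,np.float64(-0.022)],-1],[[-26.3,-23.4,-4.8],[0,0,np.float64(-0.022)],-1],[[-25.8,-24.0,-4.8],[0,0,np.float64(-0.022)],-1],[[-25.3,-24.6,-4.8],[0,0,np.float64(-0.022)],-1],[[-24.7,-25.1,-4.8],[0,0,np.float64(-0.022)],-1],[[-24.2,-25.7,-4.8],[0,0,np.float64(-0.022)],-1]]
[[[-23.6,-26.2,-4.8],[0,0,np.float64(-0.022)],-1],[[-23.0,-26.7,-4.7],[0,0,np.float64(-0.022)],-1],[[-22.5,-27.2,-4.8],[0,0,np.float64(-0.022)],-1],[[-21.8,-27.7,-4.7],[0,0,np.float64(-0.022)],-1],[[-21.2,-28.2,-4.8],[0,0,np.float64(-0.022)],-1],[[-20.6,-28.6,-4.7],[0,0,np.float64(-0.022)],-1],[[-20.0,-29.1,-4.8],[0,0,np.float64(-0.022)],-1],[[-19.4,-29.5,-4.7],[0,0,np.float64(-0.022)],-1]]
n 16 from [0.2416 0.5215 0.1936] [-3.141 -0.     2.708]
```

```bash
cat >> h.py <<'E'
def go(x,y,z,yaw):
    s=env.read_state(); p=s["ee_pos"]; w=s["eef_rot"][2]
    dy=(yaw-w+np.pi)%(2*np.pi)-np.pi
    R=np.array([[np.cos(yaw),np.sin(yaw),0],[np.sin(yaw),-np.cos(yaw),0],[0,0,-1]])
    d=R.T@(np.array([x,y,z])-p)*1000
    print("turn",round(-dy,3),"then shift mm",d.round(1).tolist(),"min rows",int(np.ceil(np.linalg.norm(d)/41)),"t",round(s["t"],2),"F",np.round(s["force"],1))
E
python3 -c "
from h import *
go(.5,.02,.27,3.06)"
```

```text
turn -0.352 then shift mm [-298.4, -478.8, -76.4] min rows 14 t 0.25 F [-0.3 -0.2  0. ]
```

Request:
move_arm(
  plan=[
    [[0,0,-5],[0,0,-0.117],-1],
    [[0,0,-5],[0,0,-0.117],-1],
    [[0,0,-5],[0,0,-0.118],-1],
    [[-20,-32,-4],[0,0,0],-1],
    [[-20,-32,-4],[0,0,0],-1],
    [[-20,-32,-4],[0,0,0],-1],
    [[-20,-32,-4],[0,0,0],-1],
    [[-20,-32,-4],[0,0,0],-1],
  ],
)

```text
t: 0.92
ee_pos: [0.3286, 0.3526, 0.2291]
eef_rot: [-3.142, 0.0, 3.061]
force: [0.1, 0.3, 0.2]
opening: 0.0855
```

Request:
move_arm(
  plan=[
    [[-20,-32,-4],[0,0,0],-1],
    [[-20,-32,-4],[0,0,0],-1],
    [[-20,-32,-4],[0,0,0],-1],
    [[-20,-32,-4],[0,0,0],-1],
    [[-20,-32,-4],[0,0,0],-1],
    [[-20,-32,-4],[0,0,0],-1],
    [[-20,-32,-4],[0,0,0],-1],
    [[-20,-32,-4],[0,0,0],-1],
  ],
)

```text
t: 1.58
ee_pos: [0.4672, 0.0841, 0.2613]
eef_rot: [3.141, 0.0, 3.06]
force: [0.4, -0.4, -0.3]
opening: 0.0855
```

Request:
move_arm(
  plan=[
    [[-20,-32,-4],[0,0,0],-1],
    [[-20,-32,-4],[0,0,0],-1],
    [[0,0,0],[0,0,0],-1],
    [[0,0,0],[0,0,0],-1],
  ],
)

```text
t: 1.92
ee_pos: [0.5021, 0.0172, 0.2687]
eef_rot: [3.141, -0.001, 3.056]
force: [-0.6, 0.4, 0.3]
opening: 0.0853
```

```bash
python3 - <<'E'
from h import *
p,K,T=cam("wrist"); cv2.imwrite("pics/b_wrist.png",p); np.savez("b.npz",K=K,T=T)
s=env.read_state();print(s["t"],s["ee_pos"],s["eef_rot"],s["qpos"])
E
```

```text
1.9667 [0.50126289 0.0185749  0.26863197] [ 3.14073164e+00 -1.23271821e-03  3.05796888e+00] [-1.02438873e-01  1.29985185e-01  1.51333971e+00  8.39798800e-04
  1.49951648e+00 -1.58967123e+00]
```

View pics/b_wrist.png

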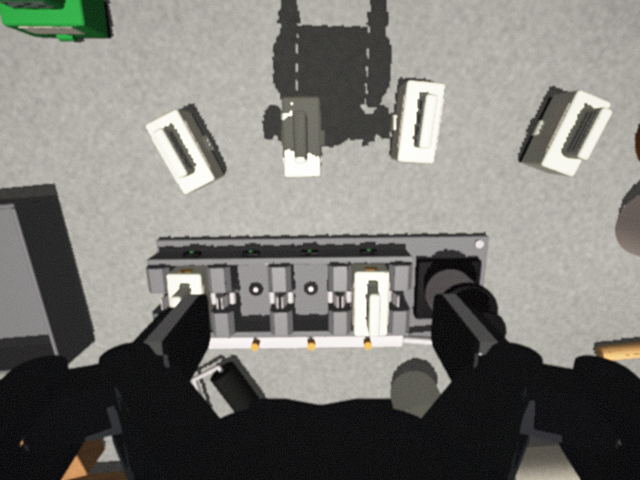

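The wrist view shows the four fresh cartridges at (185,150), (301,137), (420,120) and (568,132), and the spent ones in the bays at (186,287) and (372,302). I'll enlarge it to get their edges.

```bash
python3 - <<'E'
import cv2
p=cv2.imread("pics/b_wrist.png")
cv2.imwrite("pics/b1.png",cv2.resize(p[75:210,130:390],None,fx=3,fy=3,interpolation=cv2.INTER_CUBIC))
cv2.imwrite("pics/b2.png",cv2.resize(p[65:210,380:640],None,fx=3,fy=3,interpolation=cv2.INTER_CUBIC))
cv2.imwrite("pics/b3.png",cv2.resize(p[220:360,140:400],None,fx=3,fy=3,interpolation=cv2.INTER_CUBIC))
E
```

```text
(no output)
```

View pics/b1.png

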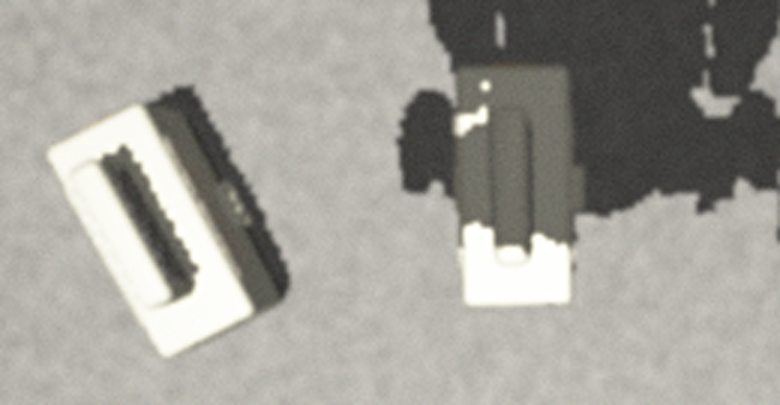

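View pics/b2.png

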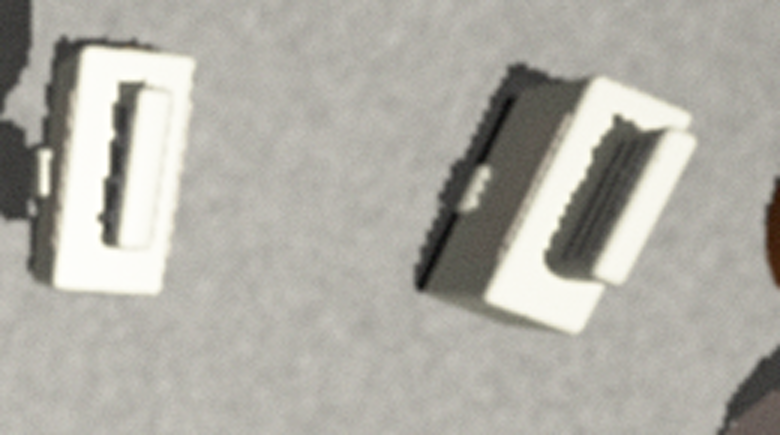

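View pics/b3.png

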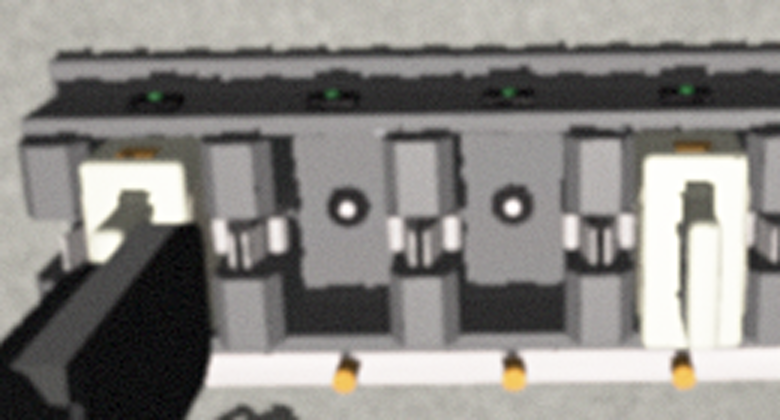

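```bash
python3 - <<'E'
from h import *
f=np.load("b.npz");K,T=f["K"],f["T"]
C={'A':((130,75),.052,[(47,155),(147,105),(254,313),(167,357)]),'B':((130,75),.052,[(458,66),(572,68),(571,303),(464,303)]),
'C':((380,65),.052,[(82,45),(194,58),(161,294),(53,288)]),'D':((380,65),.052,[(600,75),(692,118),(578,332),(487,303)]),
'sp3':((140,220),.062,[(643,155),(747,155),(741,347),(639,343)])}
for k,(o,z,pts) in C.items():
    P=np.array([onz(K,T,a/3+o[0],b/3+o[1],z) for a,b in pts])[:,:2]
    L=[np.linalg.norm(P[i]-P[(i+1)%4]) for i in range(4)]
    d=(P[2]-P[1])+(P[3]-P[0])
    print(k,P.mean(0).round(4),"sides",np.round(L,3),"long axis yaw",round(np.arctan2(d[1],d[0]),3))
for k,o,z,(a,b) in [('port1',(140,220),.01,(347,208)),('port2',(140,220),.01,(512,208)),('clip01',(140,220),.045,(244,240)),('clip12',(140,220),.045,(419,240)),('clip23',(140,220),.045,(600,240))]:
    print(k,onz(K,T,a/3+o[0],b/3+o[1],z).round(4))
print('screw',onz(K,T,480,243,.01))
E
```

```text
A [ 0.438  -0.1241] sides [0.039 0.077 0.036 0.078] long axis yaw 0.356
B [0.433  0.0033] sides [0.038 0.078 0.038 0.079] long axis yaw -0.087
C [0.4291 0.1261] sides [0.038 0.077 0.038 0.079] long axis yaw -0.151
D [0.4544 0.2861] sides [0.036 0.076 0.035 0.08 ] long axis yaw -0.428
sp3 [0.6216 0.0638] sides [0.039 0.079 0.04  0.077] long axis yaw -0.074
port1 [ 0.6132 -0.076   0.01  ]
port2 [ 0.6192 -0.006   0.01  ]
clip01 [ 0.6093 -0.1105  0.045 ]
clip12 [ 0.6152 -0.0416  0.045 ]
clip23 [0.6212 0.0296 0.045 ]
screw [0.57591115 0.20778761 0.01      ]
```

```bash
python3 -c "
from h import *
go(.6225,.064,.125,3.0576)"
```

```text
turn 0.0 then shift mm [-117.0, 55.4, 143.6] min rows 5 t 1.97 F [0.5 1.2 0.8]
```

Request:
move_arm(
  plan=[
    [[-20,9,18],[0,0,0],0.0],
    [[-20,9,21],[0,0,0],0.0],
    [[-20,9,21],[0,0,0],0.0],
    [[-20,9,21],[0,0,0],0.0],
    [[-19,10,21],[0,0,0],0.0],
    [[-18,10,21],[0,0,0],0.0],
    [[0,0,21],[0,0,0],0.0],
    [[0,0,0],[0,0,0],0.0],
  ],
)

```text
t: 2.63
ee_pos: [0.6189, 0.0676, 0.12]
eef_rot: [-3.142, -0.01, 3.063]
force: [-1.7, -0.5, -0.1]
opening: 0.0426
```

```bash
python3 - <<'E'
from h import *
p,K,T=cam("wrist"); cv2.imwrite("pics/c_wrist.png",p); np.savez("c.npz",K=K,T=T)
s=env.read_state();print(s["t"],s["ee_pos"],s["eef_rot"],s["opening"])
E
```

```text
2.6833 [0.61971118 0.06708024 0.12241838] [-3.14148028 -0.00710285  3.06231738] 0.042795095259788814
```

View pics/c_wrist.png

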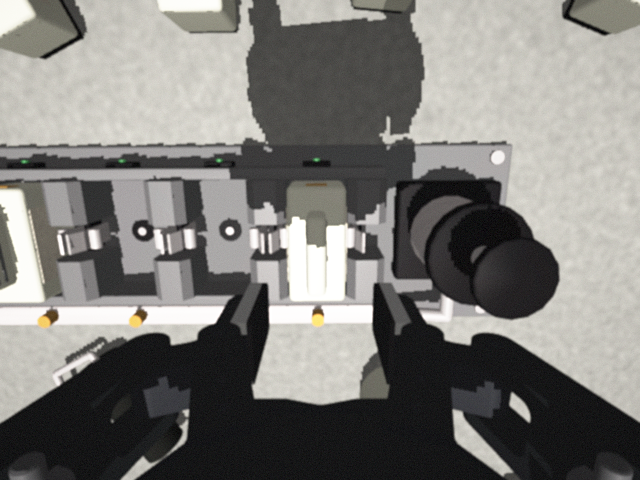

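```bash
python3 - <<'E'
from h import *
f=np.load("c.npz");K,T=f["K"],f["T"]
for n,u,v,z in [("knob",515,278,.13),("sp3a",288,183,.062),("sp3b",346,182,.062),("sp3c",345,300,.062),("sp3d",288,300,.062),("tab back L",305,215,.09),("tab back R",328,215,.09),("screw",498,157,.01),("amber3",317,316,.02),("amber1",136,319,.02)]:
    print(n,onz(K,T,u,v,z).round(4))
print(proj(K,T,[.6225,.064,.09]))
p=cv2.imread("pics/c_wrist.png");cv2.imwrite("pics/c2w.png",cv2.resize(p[150:330,220:400],None,fx=3,fy=3,interpolation=cv2.INTER_CUBIC))
E
```

```text
knob [0.6273 0.1621 0.13  ]
sp3a [0.5786 0.049  0.062 ]
sp3b [0.5809 0.0863 0.062 ]
sp3c [0.6625 0.0806 0.062 ]
sp3d [0.6593 0.0409 0.062 ]
tab back L [0.5952 0.0597 0.09  ]
tab back R [0.5962 0.073  0.09  ]
screw [0.5763 0.2073 0.01  ]
amber3 [0.6935 0.0581 0.02  ]
amber1 [ 0.6844 -0.0923  0.02  ]
[316.2329876  259.28828401]
```

View pics/c2w.png

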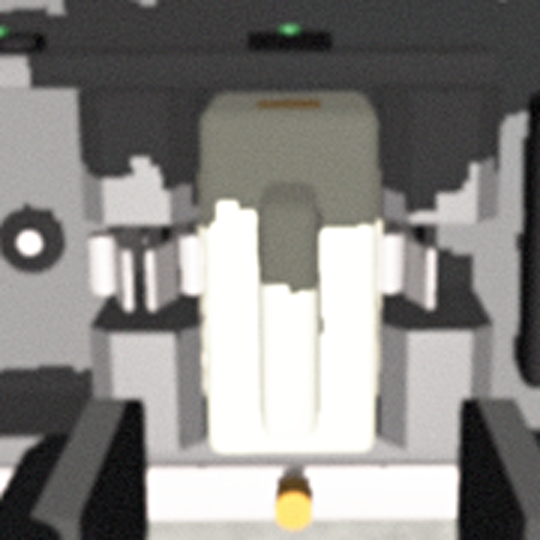

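```bash
python3 -c "
from h import *
go(.6205,.0642,.066,3.06)"
```

```text
turn 0.002 then shift mm [-1.0, -2.8, 56.4] min rows 2 t 2.68 F [-0.4 -1.   0.5]
```

Request:
move_arm(
  plan=[
    [[0,0,0],[0,0,0],0.0],
    [[0,0,14],[0,0,0],0.0],
    [[0,0,14],[0,0,0],0.0],
    [[0,0,14],[0,0,0],0.0],
    [[0,0,0],[0,0,0],0.0],
    [[0,0,0],[0,0,0],0.0],
  ],
)

```text
t: 3.18
ee_pos: [0.6226, 0.0653, 0.0845]
eef_rot: [3.141, 0.001, 3.06]
force: [1.2, 0.5, 0.9]
opening: 0.0427
```

```bash
python3 -c "
from h import *
go(.6205,.0642,.066,3.06)"
```

```text
turn -0.0 then shift mm [2.0, -1.3, 18.5] min rows 1 t 3.18 F [1.2 0.5 0.9]
```

Request:
move_arm(
  plan=[
    [[2,-1,9],[0,0,0],0.0],
    [[0,0,9],[0,0,0],0.0],
    [[0,0,0],[0,0,0],0.0],
    [[0,0,0],[0,0,0],1],
    [[0,0,0],[0,0,0],1],
    [[0,0,0],[0,0,0],1],
    [[0,0,0],[0,0,0],1],
  ],
  squeeze=80,
)

```text
t: 3.77
ee_pos: [0.621, 0.0643, 0.0653]
eef_rot: [3.141, 0.001, 3.06]
force: [-0.1, -0.1, -0.1]
opening: -0.0001
```

```bash
python3 - <<'E'
from h import *
p,K,T=cam("wrist"); cv2.imwrite("pics/d_wrist.png",p)
q,_,_=cam("side"); cv2.imwrite("pics/d_side.png",cv2.resize(q[100:300,260:460],None,fx=3,fy=3))
s=env.read_state();print(s["opening"],s["ee_pos"])
E
```

```text
-1.0947060281275662e-05 [0.62084764 0.06429535 0.06524643]
```

View pics/d_wrist.png

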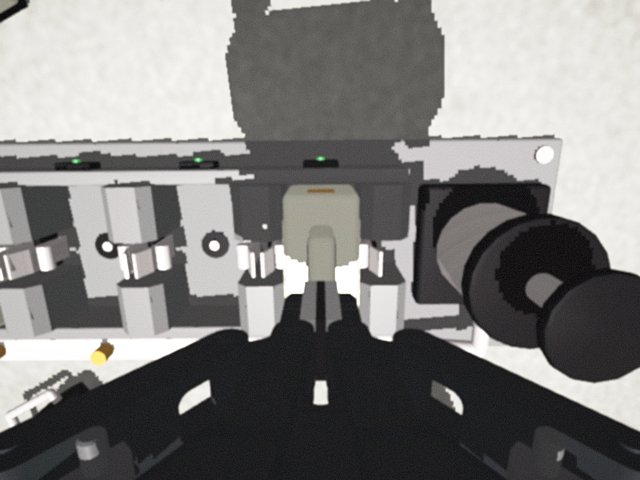

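View pics/d_side.png

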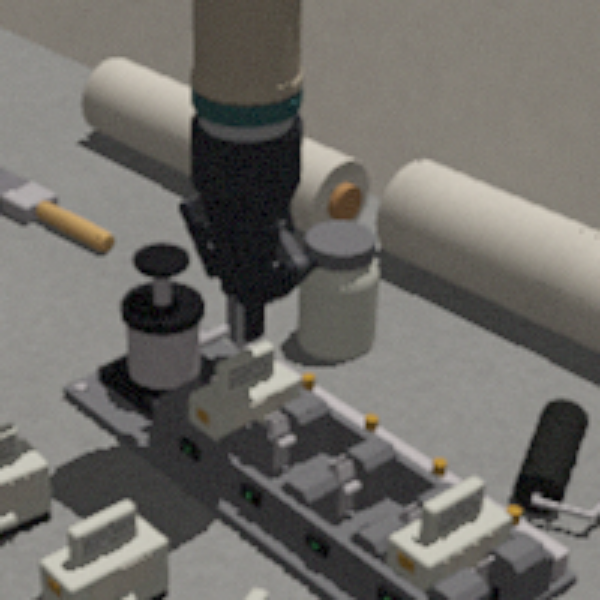

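```bash
python3 - <<'E'
from h import *
s=env.read_state();e=s["ee_pos"];print(e,s["eef_rot"])
for n in ("wrist","side","scene"):
    p,K,T=cam(n); print(n,[proj(K,T,e+[dx,0,dz]).round(0).tolist() for dx,dz in ((0,0),(.04,0),(0,.019),(0,.04))], T[:3,3].round(3), T[:3,2].round(3))
    if n=="scene": cv2.imwrite("pics/e_scene.png",cv2.resize(p[150:350,215:415],None,fx=3,fy=3))
E
```

```text
[0.62084764 0.06429535 0.06524643] [3.14146429e+00 5.29220218e-04 3.05979120e+00]
wrist [[322.0, 270.0], [328.0, 339.0], [322.0, 283.0], [322.0, 302.0]] [0.556 0.069 0.246] [-0.257  0.021  0.966]
side [[342.0, 227.0], [355.0, 220.0], [342.0, 219.0], [342.0, 211.0]] [-0.049 -0.618  0.725] [-0.539 -0.613  0.578]
scene [[304.0, 277.0], [292.0, 286.0], [304.0, 272.0], [303.0, 266.0]] [1.211 0.668 1.091] [0.495 0.476 0.727]
```

View pics/e_scene.png

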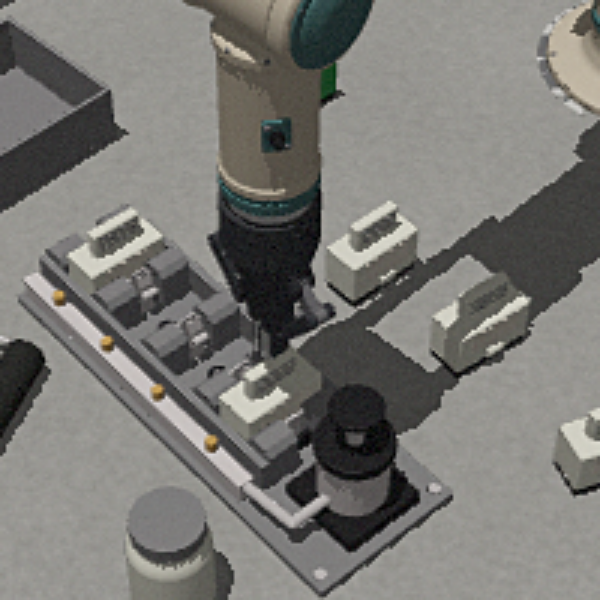

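Both fixed views put the shut fingertips about 30 mm above the reported TCP: side row 213 where 227 was predicted, and scene row 269 where 277 was predicted. The fingers closed just above the tab. I'll open, go lower and measure this properly.

Request:
move_arm(
  plan=[
    [[0,0,0],[0,0,0],0.0],
    [[0,0,0],[0,0,0],0.0],
    [[0,0,5],[0,0,0],0.0],
    [[0,0,5],[0,0,0],0.0],
    [[0,0,0],[0,0,0],0.0],
    [[0,0,0],[0,0,0],0.0],
  ],
)

```text
t: 4.52
ee_pos: [0.62, 0.0643, 0.0542]
eef_rot: [-3.142, -0.001, 3.06]
force: [-0.9, 1.0, 0.4]
opening: 0.0426
```

```bash
python3 - <<'E'
from h import *
p,K,T=cam("wrist"); cv2.imwrite("pics/f_wrist.png",p)
q,_,_=cam("side"); cv2.imwrite("pics/f_side.png",cv2.resize(q[150:270,280:400],None,fx=5,fy=5))
s=env.read_state();print(s["opening"],s["ee_pos"],s["force"])
E
```

```text
0.04273512415069884 [0.62055864 0.06428087 0.05483148] [0.16418013 0.10632643 0.72165207]
```

View pics/f_wrist.png

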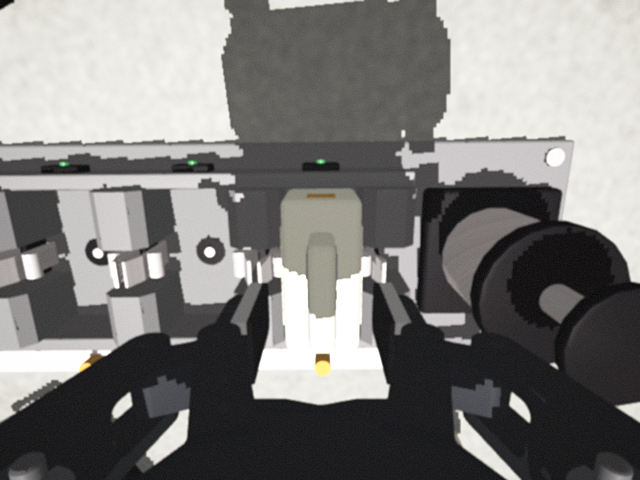

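View pics/f_side.png

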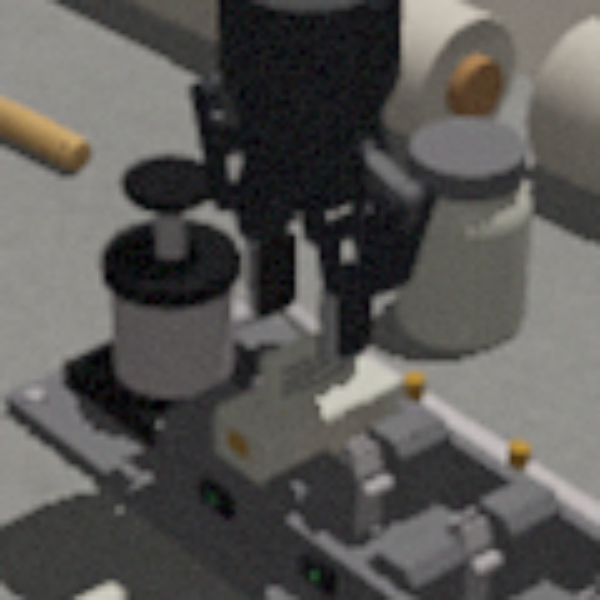

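Request:
move_arm(
  plan=[
    [[0,0,5],[0,0,0],0.0],
    [[0,0,5],[0,0,0],0.0],
    [[0,0,2],[0,0,0],0.0],
    [[0,0,0],[0,0,0],0.0],
    [[0,0,0],[0,0,0],1],
    [[0,0,0],[0,0,0],1],
    [[0,0,0],[0,0,0],1],
    [[0,0,0],[0,0,0],1],
  ],
  squeeze=60,
)

```text
t: 5.28
ee_pos: [0.6209, 0.0644, 0.0433]
eef_rot: [3.141, 0.001, 3.06]
force: [-0.3, 0.4, 0.9]
opening: 0.0102
```

```bash
python3 - <<'E'
from h import *
p,K,T=cam("wrist"); cv2.imwrite("pics/g_wrist.png",p)
q,_,_=cam("side"); cv2.imwrite("pics/g_side.png",cv2.resize(q[150:270,280:400],None,fx=5,fy=5))
s=env.read_state();print(s["opening"],s["ee_pos"],s["force"])
E
```

```text
0.010422692387565054 [0.62091458 0.06439333 0.04333954] [0.20638015 0.6691109  1.01483428]
```

View pics/g_wrist.png

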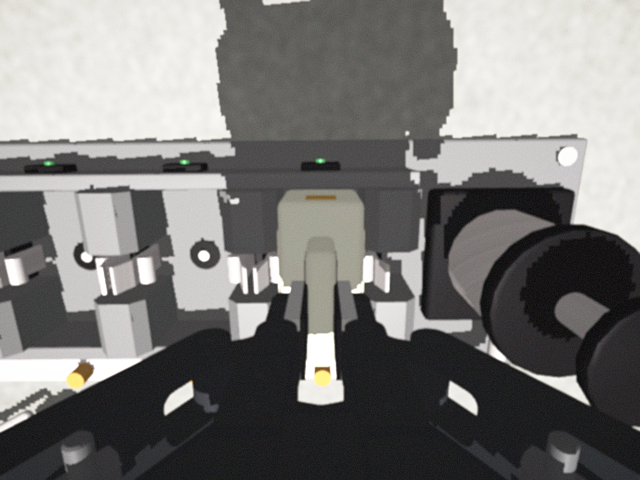

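View pics/g_side.png

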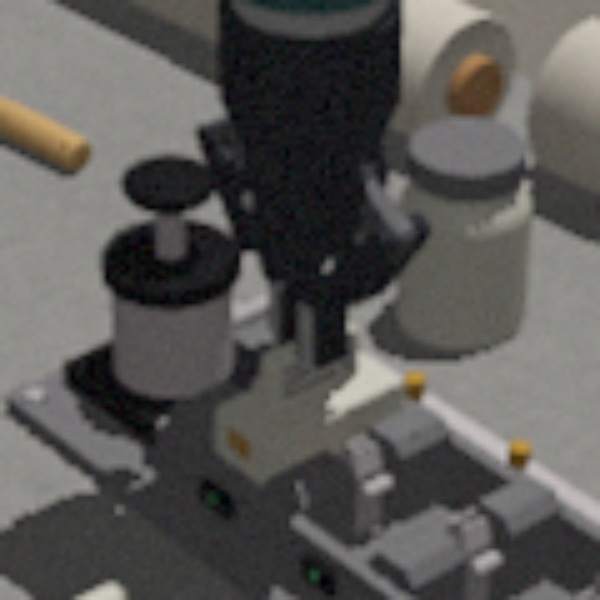

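Gripped: the opening is 10 mm on the 12 mm tab. Pulling straight up.

Request:
move_arm(
  plan=[
    [[0,0,-5],[0,0,0],1],
    [[0,0,-5],[0,0,0],1],
    [[0,0,-5],[0,0,0],1],
    [[0,0,-10],[0,0,0],1],
    [[0,0,-20],[0,0,0],1],
    [[0,0,-30],[0,0,0],1],
    [[0,0,-35],[0,0,0],1],
    [[0,0,0],[0,0,0],1],
  ],
  squeeze=80,
)

```text
t: 6.05
ee_pos: [0.6261, 0.0642, 0.1628]
eef_rot: [3.141, 0.017, 3.06]
force: [1.2, -0.2, -0.3]
opening: 0.0091
```

```bash
python3 - <<'E'
from h import *
p,K,T=cam("wrist"); cv2.imwrite("pics/i_wrist.png",p); np.savez("i.npz",K=K,T=T)
s=env.read_state();print(s["opening"],s["ee_pos"],s["force"])
go(.56,-.35,.15,3.06)
E
```

```text
0.009138007827855375 [0.6245797  0.06415796 0.15974993] [-0.58513158  0.72173186 -1.743635  ]
turn -0.0 then shift mm [30.6, -418.0, 9.7] min rows 11 t 6.1 F [-0.6  0.7 -1.7]
```

View pics/i_wrist.png

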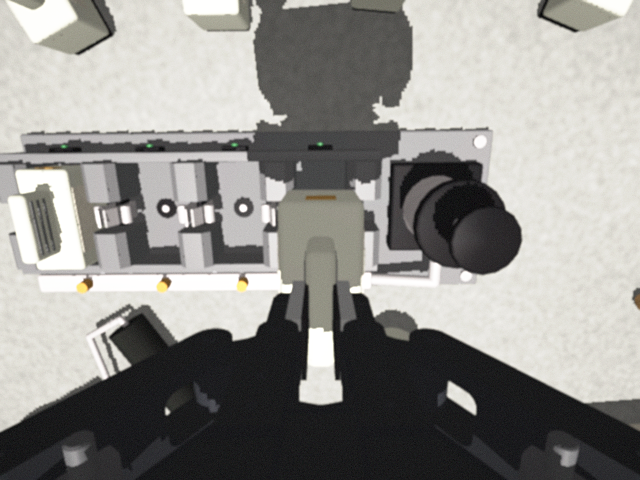

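The cartridge came out and sits in the grip as before. Now to the bin.

Request:
move_arm(
  plan=[
    [[3,-38,1],[0,0,0],1],
    [[3,-38,1],[0,0,0],1],
    [[3,-38,1],[0,0,0],1],
    [[3,-38,1],[0,0,0],1],
    [[3,-38,1],[0,0,0],1],
    [[3,-38,1],[0,0,0],1],
    [[3,-38,1],[0,0,0],1],
    [[3,-38,1],[0,0,0],1],
  ],
)

```text
t: 6.77
ee_pos: [0.5709, -0.2384, 0.1452]
eef_rot: [3.142, -0.0, 3.06]
force: [-0.2, 0.1, -0.4]
opening: 0.0088
```

Request:
move_arm(
  plan=[
    [[3,-38,1],[0,0,0],1],
    [[2,-38,1],[0,0,0],1],
    [[2,-38,0],[0,0,0],1],
    [[0,0,0],[0,0,0],1],
    [[0,0,0],[0,0,0],1],
  ],
)

```text
t: 7.18
ee_pos: [0.5546, -0.3519, 0.1426]
eef_rot: [3.141, -0.001, 3.056]
force: [-0.2, 1.0, -1.5]
opening: 0.0093
```

```bash
python3 - <<'E'
from h import *
p,K,T=cam("wrist"); cv2.imwrite("pics/j_wrist.png",p); np.savez("j.npz",K=K,T=T)
s=env.read_state();print(s["opening"],s["ee_pos"],s["eef_rot"],s["force"])
E
```

```text
0.009372336786243066 [ 0.55487835 -0.3500604   0.1426273 ] [ 3.14021068e+00 -7.22096350e-04  3.05790615e+00] [-0.32479542  0.28311615 -2.28643575]
```

View pics/j_wrist.png

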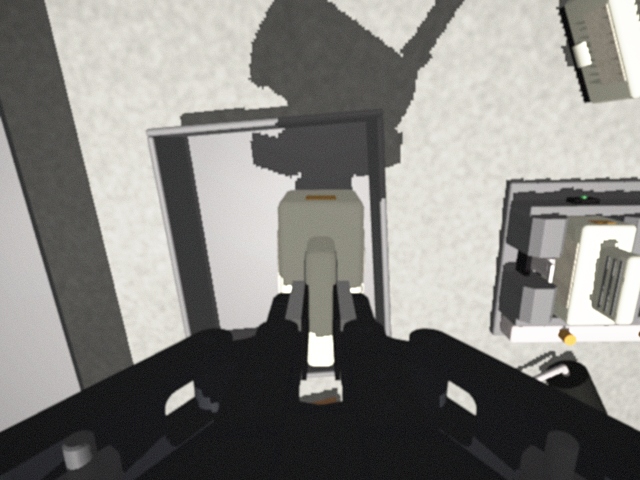

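```bash
python3 - <<'E'
from h import *
f=np.load("j.npz");K,T=f["K"],f["T"]
a,b,r,l=[onz(K,T,u,v,.065)[:2] for u,v in ((148,131),(382,111),(389,330),(188,330))]
print(a,b,np.linalg.norm(a-b),r,l)
d=r-b;d/=np.linalg.norm(d);e=l-a;e/=np.linalg.norm(e);print("yaw x dirs",np.arctan2(d[1],d[0]),np.arctan2(e[1],e[0]),"edge", np.arctan2(*(b-a)[::1]))
m=(d+e);m/=np.linalg.norm(m);print("centre",(a+b)/2+.1*m)
q,K2,T2=cam("scene");print("sp0 marker",[onz(K,T,u,v,.062).round(4) for u,v in ((585,222),(634,222))])
E
```

```text
[ 0.47408783 -0.46202525] [ 0.47472786 -0.30498532] 0.1570412376932525 [ 0.63577251 -0.30639308] [ 0.62253289 -0.46138257]
yaw x dirs -0.008741180881431661 0.0043293710044451095 edge 0.004075584260200355
centre [ 0.5744076  -0.38372588]
sp0 marker [array([ 0.5631, -0.1615,  0.062 ]), array([ 0.5661, -0.1262,  0.062 ])]
```

```bash
python3 -c "
from h import *
go(.572,-.42,.043,3.06)"
```

```text
turn -0.001 then shift mm [-22.6, -69.4, 99.8] min rows 4 t 7.28 F [ 0.3  0.5 -0.5]
```

Request:
move_arm(
  plan=[
    [[-12,-35,0],[0,0,0],1],
    [[-11,-35,0],[0,0,0],1],
    [[0,0,20],[0,0,0],1],
    [[0,0,25],[0,0,0],1],
    [[0,0,25],[0,0,0],1],
    [[0,0,20],[0,0,0],1],
    [[0,0,8],[0,0,0],1],
    [[0,0,0],[0,0,0],1],
  ],
)

```text
t: 7.95
ee_pos: [0.5718, -0.4185, 0.0426]
eef_rot: [3.138, -0.004, 3.062]
force: [-0.5, 0.7, -1.1]
opening: 0.0093
```

```bash
python3 -c "
from h import *
go(.572,-.42,.041,3.06)"
```

```text
turn 0.002 then shift mm [-0.3, -1.5, 1.6] min rows 1 t 7.95 F [-0.5  0.7 -1.1]
```

Request:
move_arm(
  plan=[
    [[0,0,3],[0,0,0],1],
    [[0,0,0],[0,0,0],1],
    [[0,0,0],[0,0,0],0.0],
    [[0,0,0],[0,0,0],0.0],
    [[0,0,0],[0,0,0],0.0],
    [[0,0,-15],[0,0,0],0.0],
    [[0,0,-25],[0,0,0],0.0],
    [[0,0,-35],[0,0,0],0.0],
  ],
)

```text
t: 8.62
ee_pos: [0.5711, -0.4201, 0.1153]
eef_rot: [3.138, -0.005, 3.06]
force: [0.5, 0.6, -0.0]
opening: 0.0427
```

Request:
move_arm(
  plan=[
    [[0,0,-35],[0,0,0],0.0],
    [[0,0,0],[0,0,0],0.0],
    [[0,0,0],[0,0,0],0.0],
  ],
)

```text
t: 8.87
ee_pos: [0.5743, -0.4229, 0.1561]
eef_rot: [-3.137, 0.006, 3.06]
force: [-0.2, 0.1, -0.4]
opening: 0.0426
```

```bash
python3 - <<'E'
from h import *
p,K,T=cam("side"); cv2.imwrite("pics/k_side.png",p)
go(.6045,-.1455,.12,3.06)
E
```

```text
turn -0.0 then shift mm [-8.8, 278.0, 33.5] min rows 7 t 8.92 F [-0.7  0.2 -0.5]
```

View pics/k_side.png

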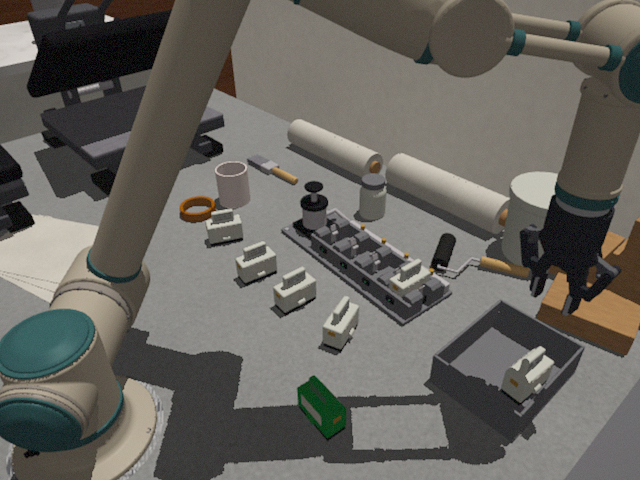

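The spent cartridge from bay 3 stands in the bin at (527,373). Now over spent0.

Request:
move_arm(
  plan=[
    [[-1,35,0],[0,0,0],0.0],
    [[-1,35,5],[0,0,0],0.0],
    [[-1,35,5],[0,0,0],0.0],
    [[-1,35,5],[0,0,0],0.0],
    [[-1,35,5],[0,0,0],0.0],
    [[-1,35,5],[0,0,0],0.0],
    [[-1,35,8],[0,0,0],0.0],
    [[-2,33,0],[0,0,0],0.0],
  ],
)

```text
t: 9.58
ee_pos: [0.6018, -0.1423, 0.1156]
eef_rot: [3.14, -0.006, 3.06]
force: [0.1, -0.1, -0.8]
opening: 0.0425
```

Request:
move_arm(
  plan=[
    [[0,0,0],[0,0,0],0.0],
    [[0,0,0],[0,0,0],0.0],
    [[0,0,0],[0,0,0],0.0],
  ],
)

```text
t: 9.83
ee_pos: [0.6038, -0.1452, 0.1179]
eef_rot: [-3.141, -0.002, 3.06]
force: [-0.3, 0.2, -0.0]
opening: 0.0428
```

```bash
python3 - <<'E'
from h import *
p,K,T=cam("wrist"); cv2.imwrite("pics/l_wrist.png",p); np.savez("l.npz",K=K,T=T)
go(.6045,-.1455,.043,3.06)
E
```

```text
turn -0.001 then shift mm [-0.5, 0.4, 75.2] min rows 2 t 9.88 F [ 1.  -0.9  0.1]
```

View pics/l_wrist.png

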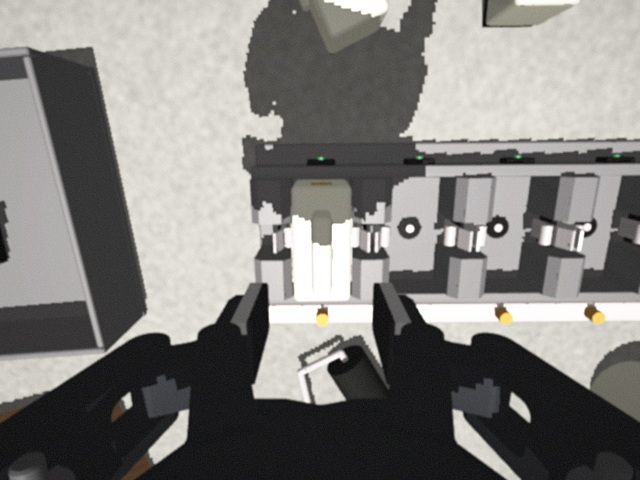

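Request:
move_arm(
  plan=[
    [[0,0,20],[0,0,0],0.0],
    [[0,0,25],[0,0,0],0.0],
    [[0,0,15],[0,0,0],0.0],
    [[0,0,10],[0,0,0],0.0],
    [[0,0,5],[0,0,0],0.0],
    [[0,0,0],[0,0,0],0.0],
    [[0,0,0],[0,0,0],1],
    [[0,0,0],[0,0,0],1],
  ],
)

```text
t: 10.55
ee_pos: [0.6054, -0.1458, 0.0451]
eef_rot: [-3.141, 0.002, 3.059]
force: [0.1, 0.5, -0.0]
opening: 0.0196
```

Request:
move_arm(
  plan=[
    [[0,0,0],[0,0,0],1],
    [[0,0,0],[0,0,0],1],
  ],
)

```text
t: 10.72
ee_pos: [0.6055, -0.1453, 0.0454]
eef_rot: [-3.141, 0.003, 3.06]
force: [1.0, 0.4, 2.8]
opening: 0.0095
```

Gripped. Pull out, then over to the bin.

Request:
move_arm(
  plan=[
    [[0,0,-5],[0,0,0],1],
    [[0,0,-5],[0,0,0],1],
    [[0,0,-5],[0,0,0],1],
    [[0,0,-10],[0,0,0],1],
    [[0,0,-20],[0,0,0],1],
    [[0,0,-30],[0,0,0],1],
    [[0,0,-25],[0,0,0],1],
    [[0,0,0],[0,0,0],1],
  ],
)

```text
t: 11.38
ee_pos: [0.609, -0.1465, 0.1523]
eef_rot: [-3.138, 0.014, 3.06]
force: [0.8, -0.2, 0.5]
opening: 0.0089
```

```bash
python3 - <<'E'
from h import *
p,K,T=cam("wrist"); cv2.imwrite("pics/m_wrist.png",p)
go(.572,-.348,.140,3.06)
E
```

```text
turn -0.0 then shift mm [19.0, -204.2, 9.6] min rows 6 t 11.43 F [ 0.1 -0.  -1.4]
```

View pics/m_wrist.png

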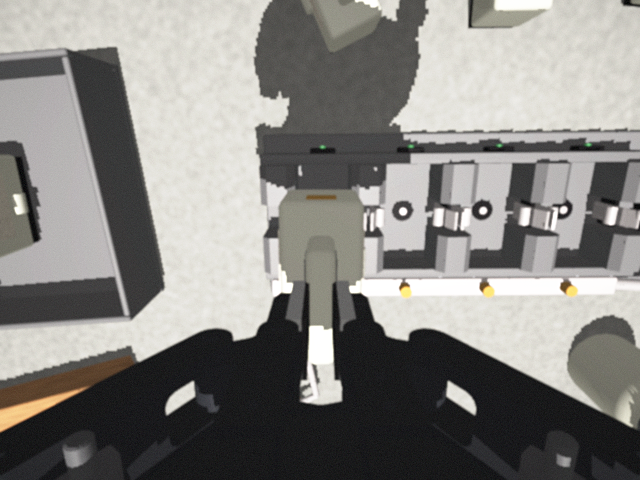

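Request:
move_arm(
  plan=[
    [[3,-34,1],[0,0,0],1],
    [[3,-34,1],[0,0,0],1],
    [[3,-34,1],[0,0,0],1],
    [[3,-34,1],[0,0,0],1],
    [[3,-34,1],[0,0,0],1],
    [[4,-34,1],[0,0,0],1],
    [[0,0,0],[0,0,0],1],
    [[0,0,0],[0,0,0],1],
  ],
)

```text
t: 12.1
ee_pos: [0.5678, -0.3485, 0.1373]
eef_rot: [3.141, -0.001, 3.056]
force: [0.2, 0.2, -1.3]
opening: 0.0089
```

```bash
python3 - <<'E'
from h import *
go(.572,-.348,.042,3.06)
E
```

```text
turn -0.004 then shift mm [-4.1, 0.9, 95.3] min rows 3 t 12.1 F [ 0.2  0.2 -1.3]
```

Request:
move_arm(
  plan=[
    [[-4,0,25],[0,0,0],1],
    [[0,0,30],[0,0,0],1],
    [[0,0,25],[0,0,0],1],
    [[0,0,12],[0,0,0],1],
    [[0,0,5],[0,0,0],1],
    [[0,0,0],[0,0,0],1],
    [[0,0,0],[0,0,0],1],
    [[0,0,0],[0,0,0],0.0],
  ],
)

```text
t: 12.77
ee_pos: [0.5738, -0.3471, 0.042]
eef_rot: [-3.141, 0.002, 3.06]
force: [-0.5, -0.5, 0.5]
opening: 0.0196
```

Request:
move_arm(
  plan=[
    [[0,0,0],[0,0,0],0.0],
    [[0,0,0],[0,0,0],0.0],
    [[0,0,-15],[0,0,0],0.0],
    [[0,0,-25],[0,0,0],0.0],
    [[0,0,-35],[0,0,0],0.0],
    [[0,0,-35],[0,0,0],0.0],
    [[0,0,0],[0,0,0],0.0],
    [[0,0,0],[0,0,0],0.0],
  ],
)

```text
t: 13.43
ee_pos: [0.5745, -0.3484, 0.1544]
eef_rot: [-3.138, 0.006, 3.06]
force: [0.0, -0.0, -1.3]
opening: 0.0423
```

```bash
python3 - <<'E'
from h import *
p,K,T=cam("side"); cv2.imwrite("pics/n_side.png",p)
go(.438-.06,-.124,.2,3.06)
go(.43,-.124,.25,3.06)
E
```

```text
turn -0.0 then shift mm [212.7, 206.8, -47.9] min rows 8 t 13.48 F [ 0.5 -0.5 -0.7]
turn -0.0 then shift mm [160.9, 211.0, -97.9] min rows 7 t 13.48 F [ 0.5 -0.5 -0.7]
```

View pics/n_side.png

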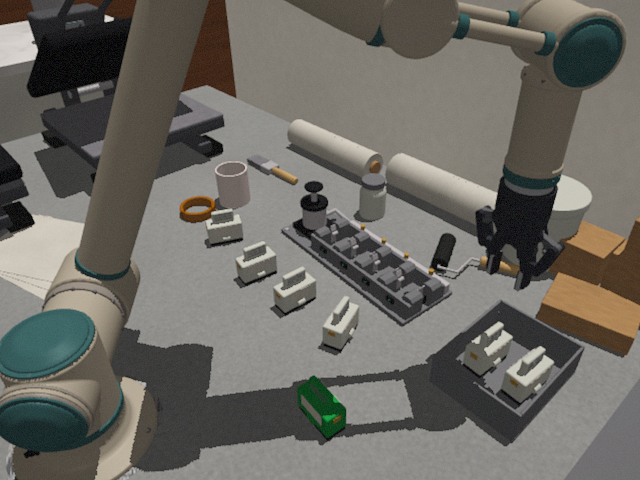

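Both spent cartridges stand in the bin at (487,350) and (527,373). Next is fresh A, turning the jaws to its 0.356 rad yaw.

```bash
python3 - <<'E'
from h import *
go(.435,-.124,.125,3.498)
E
```

```text
turn -0.438 then shift mm [51.5, 257.6, 27.1] min rows 7 t 13.48 F [ 0.5 -0.5 -0.7]
```

Request:
move_arm(
  plan=[
    [[0,0,0],[0,0,-0.11],0.0],
    [[0,0,0],[0,0,-0.11],0.0],
    [[0,0,0],[0,0,-0.11],0.0],
    [[0,0,0],[0,0,-0.108],0.0],
    [[6,32,0],[0,0,0],0.0],
    [[6,32,0],[0,0,0],0.0],
    [[6,32,0],[0,0,0],0.0],
    [[6,32,0],[0,0,0],0.0],
  ],
)

```text
t: 14.15
ee_pos: [0.5036, -0.2338, 0.1487]
eef_rot: [3.138, -0.002, -2.786]
force: [0.1, 0.4, -0.2]
opening: 0.0426
```

Request:
move_arm(
  plan=[
    [[6,32,5],[0,0,0],0.0],
    [[7,32,10],[0,0,0],0.0],
    [[7,32,12],[0,0,0],0.0],
    [[7,33,0],[0,0,0],0.0],
    [[0,0,0],[0,0,0],0.0],
    [[0,0,0],[0,0,0],0.0],
    [[0,0,0],[0,0,0],0.0],
  ],
)

```text
t: 14.73
ee_pos: [0.4356, -0.1243, 0.1235]
eef_rot: [-3.141, -0.0, -2.785]
force: [-0.4, 1.1, 0.2]
opening: 0.0428
```

```bash
python3 - <<'E'
from h import *
p,K,T=cam("wrist"); cv2.imwrite("pics/o_wrist.png",p); np.savez("o.npz",K=K,T=T)
s=env.read_state();print(s["ee_pos"],s["eef_rot"]+[0,0,2*np.pi],s["qpos"])
E
```

```text
[ 0.43608897 -0.12481655  0.12370427] [-3.14111640e+00  1.60735424e-04  3.49761848e+00] [-4.32168124e-01  1.48057003e-01  1.86301093e+00 -2.45284443e-04
  1.13007369e+00 -2.35888565e+00]
```

View pics/o_wrist.png

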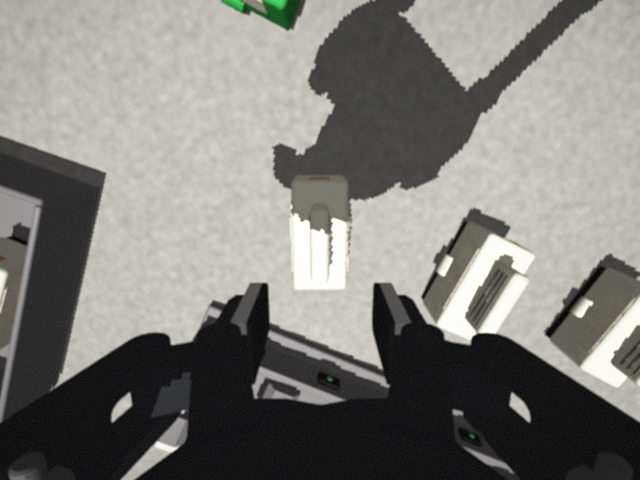

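```bash
cat >> h.py <<'E'
def cen(npz,z,pts):
    f=np.load(npz);K,T=f["K"],f["T"]
    P=np.array([onz(K,T,a,b,z) for a,b in pts])[:,:2]
    d=(P[2]-P[1])+(P[3]-P[0])
    print(P.mean(0).round(4),np.round([np.linalg.norm(P[i]-P[(i+1)%4]) for i in range(4)],3),round(np.arctan2(d[1],d[0]),3))
E
python3 - <<'E'
from h import *
cen("o.npz",.052,[(291,176),(348,176),(348,289),(293,289)])
go(.4375,-.1241,.033,3.498)
E
```

```text
[ 0.4351 -0.1258] [0.039 0.082 0.04  0.082] 0.365
turn -0.0 then shift mm [-1.6, 0.2, 90.7] min rows 3 t 14.78 F [-0.8 -0.6 -0.3]
```

Request:
move_arm(
  plan=[
    [[0,0,25],[0,0,0],0.0],
    [[0,0,30],[0,0,0],0.0],
    [[0,0,20],[0,0,0],0.0],
    [[0,0,10],[0,0,0],0.0],
    [[0,0,5],[0,0,0],0.0],
    [[0,0,0],[0,0,0],0.0],
    [[0,0,0],[0,0,0],1],
    [[0,0,0],[0,0,0],1],
  ],
)

```text
t: 15.45
ee_pos: [0.4365, -0.1249, 0.0347]
eef_rot: [-3.14, 0.001, -2.786]
force: [0.6, -0.3, -0.3]
opening: 0.0191
```

Request:
move_arm(
  plan=[
    [[0,0,0],[0,0,0],1],
    [[0,0,0],[0,0,0],1],
    [[0,0,0],[0,0,0],1],
  ],
)

```text
t: 15.7
ee_pos: [0.4365, -0.1248, 0.0351]
eef_rot: [-3.139, 0.002, -2.785]
force: [-0.7, -1.1, 5.1]
opening: 0.0093
```

```bash
python3 - <<'E'
from h import *
p,K,T=cam("wrist"); cv2.imwrite("pics/q_wrist.png",p); np.savez("q.npz",K=K,T=T)
s=env.read_state();print(s["ee_pos"],s["eef_rot"]+[0,0,2*np.pi],s["opening"])
E
```

```text
[ 0.4365546  -0.12478092  0.03511608] [-3.13917894e+00  2.05235832e-03  3.49803777e+00] 0.009049400616629436
```

View pics/q_wrist.png

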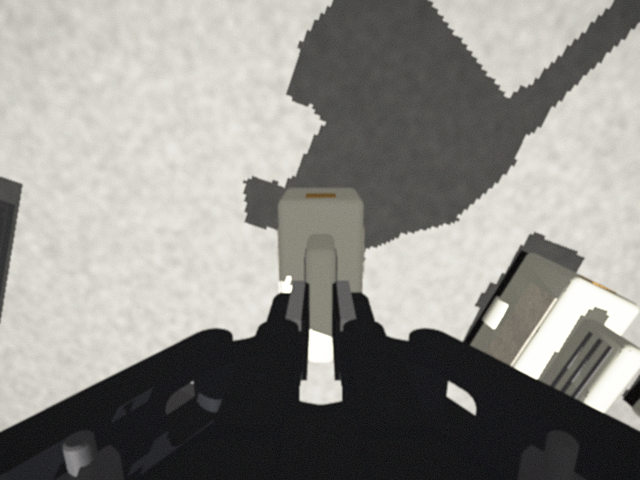

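Gripped. Lift, then carry to bay 0.

Request:
move_arm(
  plan=[
    [[0,0,-15],[0,0,0],1],
    [[0,0,-30],[0,0,0],1],
    [[0,0,-35],[0,0,0],1],
    [[0,0,-30],[0,0,0.1],1],
    [[0,0,0],[0,0,0.11],1],
    [[0,0,0],[0,0,0.11],1],
    [[0,0,0],[0,0,0.115],1],
    [[0,0,0],[0,0,0],1],
  ],
)

```text
t: 16.42
ee_pos: [0.4348, -0.1236, 0.1438]
eef_rot: [3.141, -0.001, 3.061]
force: [0.3, -0.4, -1.9]
opening: 0.009
```

```bash
python3 - <<'E'
from h import *
go(.6055,-.1455,.145,3.063)
E
```

```text
turn -0.002 then shift mm [-171.9, -8.4, -1.2] min rows 5 t 16.42 F [ 0.3 -0.4 -1.9]
```

Request:
move_arm(
  plan=[
    [[-30,-2,0],[0,0,0],1],
    [[-30,-2,0],[0,0,0],1],
    [[-30,-2,0],[0,0,0],1],
    [[-30,-2,0],[0,0,0],1],
    [[-30,0,0],[0,0,0],1],
    [[-22,0,0],[0,0,0],1],
    [[0,0,0],[0,0,0],1],
    [[0,0,0],[0,0,0],1],
  ],
)

```text
t: 17.08
ee_pos: [0.6064, -0.1454, 0.1425]
eef_rot: [3.141, -0.002, 3.066]
force: [-0.8, -0.0, -2.6]
opening: 0.0089
```

```bash
python3 - <<'E'
from h import *
p,K,T=cam("wrist"); cv2.imwrite("pics/r_wrist.png",p)
go(.6055,-.1455,.063,3.063)
E
```

```text
turn 0.002 then shift mm [-0.3, -0.3, 79.7] min rows 2 t 17.13 F [-0.5 -0.1 -2. ]
```

View pics/r_wrist.png

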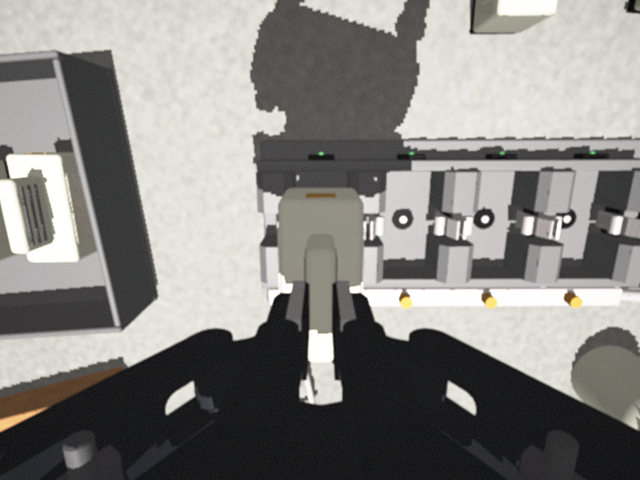

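Aligned with bay 0. Lowering to rest on the clips.

Request:
move_arm(
  plan=[
    [[0,0,20],[0,0,0],1],
    [[0,0,25],[0,0,0],1],
    [[0,0,15],[0,0,0],1],
    [[0,0,10],[0,0,0],1],
    [[0,0,6],[0,0,0],1],
    [[0,0,3],[0,0,0],1],
    [[0,0,0],[0,0,0],1],
    [[0,0,0],[0,0,0],1],
  ],
)

```text
t: 17.8
ee_pos: [0.6068, -0.1458, 0.0659]
eef_rot: [-3.141, 0.002, 3.063]
force: [0.3, 0.1, -1.6]
opening: 0.0095
```

Request:
move_arm(
  plan=[
    [[0,0,4],[0,0,0],1],
    [[0,0,4],[0,0,0],1],
    [[0,0,4],[0,0,0],1],
    [[0,0,4],[0,0,0],1],
    [[0,0,3],[0,0,0],1],
    [[0,0,0],[0,0,0],1],
    [[0,0,0],[0,0,0],1],
  ],
)

```text
t: 18.38
ee_pos: [0.6058, -0.1454, 0.0456]
eef_rot: [3.141, -0.001, 3.063]
force: [-0.4, 0.3, -1.5]
opening: 0.0089
```

Request:
move_arm(
  plan=[
    [[0,0,2],[0,0,0],1],
    [[0,0,2],[0,0,0],1],
    [[0,0,0],[0,0,0],1],
    [[0,0,0],[0,0,0],1],
  ],
)

```text
t: 18.72
ee_pos: [0.606, -0.1453, 0.0451]
eef_rot: [3.141, 0.001, 3.063]
force: [-4.2, 3.6, 14.2]
opening: 0.0092
```

```bash
python3 - <<'E'
from h import *
q,K,T=cam("side"); cv2.imwrite("pics/s_side.png",cv2.resize(q[190:340,300:480],None,fx=4,fy=4))
p,K,T=cam("wrist"); cv2.imwrite("pics/s_wrist.png",p)
s=env.read_state();print(s["ee_pos"],s["force"])
E
```

```text
[ 0.60607523 -0.14525412  0.04511661] [-4.81039702  2.5876003  14.30043934]
```

View pics/s_side.png

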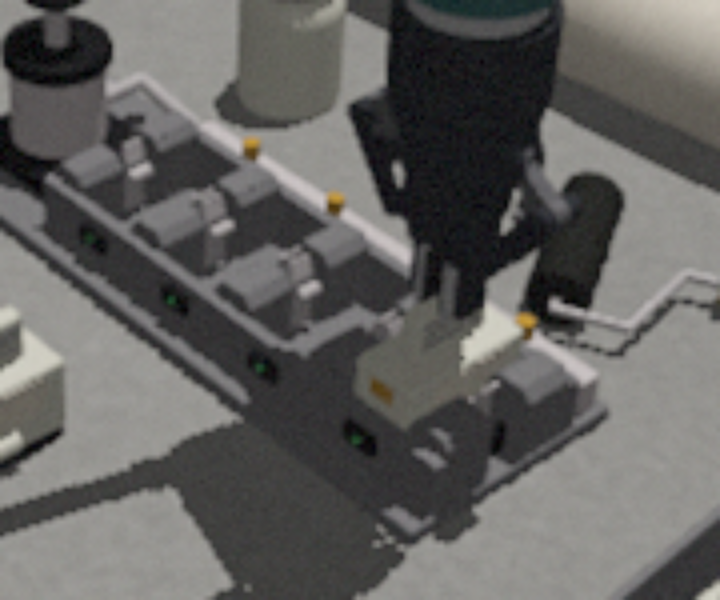

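View pics/s_wrist.png

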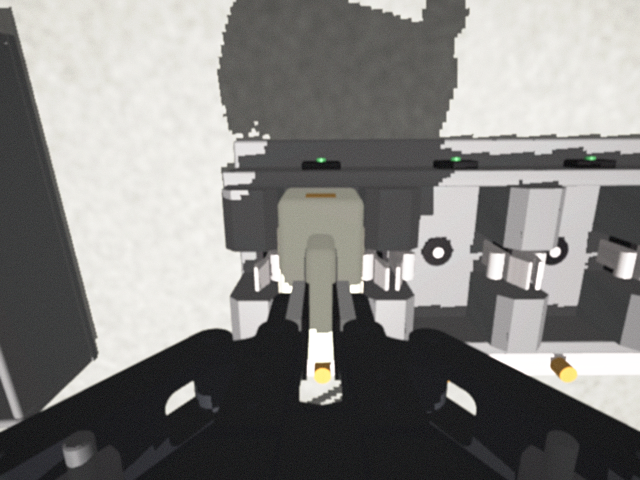

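The cartridge has bottomed out: z is 0.0451, the same as for the home spent one, with 14 N on the floor. Release and go up, then to fresh B.

Request:
move_arm(
  plan=[
    [[0,0,-1],[0,0,0],0.0],
    [[0,0,0],[0,0,0],0.0],
    [[0,0,0],[0,0,0],0.0],
    [[0,0,-10],[0,0,0],0.0],
    [[0,0,-20],[0,0,0],0.0],
    [[0,0,-30],[0,0,0],0.0],
    [[0,0,-25],[0,0,0],0.0],
    [[0,0,0],[0,0,0],0.0],
  ],
)

```text
t: 19.48
ee_pos: [0.6101, -0.1471, 0.1342]
eef_rot: [-3.139, 0.011, 3.063]
force: [0.8, -0.7, 0.4]
opening: 0.0423
```

```bash
python3 - <<'E'
from h import *
go(.433,.0033,.125,3.06)
E
```

```text
turn 0.003 then shift mm [188.8, 135.4, 9.2] min rows 6 t 19.48 F [ 0.8 -0.7  0.4]
```

Request:
move_arm(
  plan=[
    [[27,20,0],[0,0,0],0.0],
    [[27,20,0],[0,0,0],0.0],
    [[27,20,0],[0,0,0],0.0],
    [[27,20,0],[0,0,0],0.0],
    [[27,20,0],[0,0,0],0.0],
    [[27,18,2],[0,0,0],0.0],
    [[25,17,2],[0,0,0],0.0],
    [[0,0,0],[0,0,0],0.0],
  ],
)

```text
t: 20.15
ee_pos: [0.4236, 0.0069, 0.1232]
eef_rot: [3.14, -0.007, 3.065]
force: [-0.8, -0.7, -1.2]
opening: 0.0427
```

Request:
move_arm(
  plan=[
    [[0,0,0],[0,0,0],0.0],
    [[0,0,0],[0,0,0],0.0],
  ],
)

```text
t: 20.32
ee_pos: [0.4314, 0.0034, 0.1244]
eef_rot: [-3.141, 0.002, 3.063]
force: [0.2, -0.4, 0.4]
opening: 0.0426
```

```bash
python3 - <<'E'
from h import *
p,K,T=cam("wrist"); cv2.imwrite("pics/t_wrist.png",p); np.savez("t.npz",K=K,T=T)
s=env.read_state();print(s["ee_pos"],s["eef_rot"])
E
```

```text
[0.43188927 0.00311466 0.12439942] [-3.14123237e+00  1.95279129e-03  3.06259267e+00]
```

View pics/t_wrist.png

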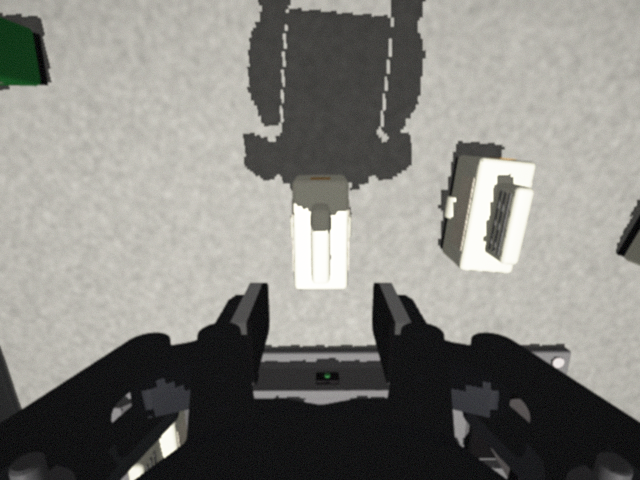

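B sits at cols 292-350, rows 175-289, in the same place relative to the jaws as A was. Descend and grip.

Request:
move_arm(
  plan=[
    [[0,0,25],[0,0,0],0.0],
    [[0,0,30],[0,0,0],0.0],
    [[0,0,20],[0,0,0],0.0],
    [[0,0,10],[0,0,0],0.0],
    [[0,0,5],[0,0,0],0.0],
    [[0,0,0],[0,0,0],0.0],
    [[0,0,0],[0,0,0],1],
    [[0,0,0],[0,0,0],1],
  ],
)

```text
t: 21.03
ee_pos: [0.4318, 0.0033, 0.0347]
eef_rot: [-3.141, 0.002, 3.062]
force: [-0.0, 0.7, 0.5]
opening: 0.0194
```

Request:
move_arm(
  plan=[
    [[0,0,0],[0,0,0],1],
    [[0,0,0],[0,0,0],1],
    [[0,0,0],[0,0,0],1],
  ],
)

```text
t: 21.28
ee_pos: [0.4317, 0.0033, 0.0351]
eef_rot: [-3.141, 0.003, 3.063]
force: [-1.4, -0.2, 6.6]
opening: 0.0089
```

Request:
move_arm(
  plan=[
    [[0,0,-15],[0,0,0],1],
    [[0,0,-30],[0,0,0],1],
    [[0,0,-35],[0,0,0],1],
    [[0,0,-30],[0,0,0],1],
    [[0,0,0],[0,0,0],1],
    [[0,0,0],[0,0,0],1],
  ],
)

```text
t: 21.78
ee_pos: [0.4314, 0.0037, 0.1453]
eef_rot: [-3.142, 0.004, 3.063]
force: [0.6, -0.3, -2.9]
opening: 0.0092
```

```bash
python3 - <<'E'
from h import *
p,K,T=cam("wrist"); cv2.imwrite("pics/u_wrist.png",p)
go(.6107,-.0755,.145,3.063)
E
```

```text
turn -0.0 then shift mm [-186.6, -64.9, -1.3] min rows 5 t 21.83 F [-1.5 -1.  -3.4]
```

View pics/u_wrist.png

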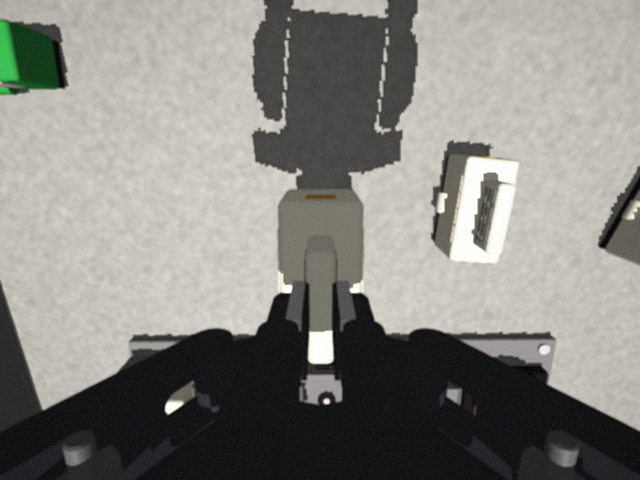

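Request:
move_arm(
  plan=[
    [[-31,-11,0],[0,0,0],1],
    [[-31,-11,0],[0,0,0],1],
    [[-31,-11,0],[0,0,0],1],
    [[-31,-11,0],[0,0,0],1],
    [[-31,-11,0],[0,0,0],1],
    [[-31,-10,0],[0,0,0],1],
    [[0,0,0],[0,0,0],1],
    [[0,0,0],[0,0,0],1],
  ],
)

```text
t: 22.5
ee_pos: [0.6102, -0.0761, 0.1403]
eef_rot: [3.14, -0.006, 3.062]
force: [0.3, 0.2, -2.0]
opening: 0.0093
```

Request:
move_arm(
  plan=[
    [[0,0,0],[0,0,0],1],
    [[0,0,0],[0,0,0],1],
  ],
)

```text
t: 22.67
ee_pos: [0.6086, -0.0749, 0.1424]
eef_rot: [3.141, -0.004, 3.063]
force: [0.3, -0.3, -2.9]
opening: 0.009
```

```bash
python3 - <<'E'
from h import *
p,K,T=cam("wrist"); cv2.imwrite("pics/v_wrist.png",p)
go(.6107,-.0755,.063,3.063)
E
```

```text
turn 0.0 then shift mm [-1.8, -0.4, 80.0] min rows 2 t 22.72 F [ 0.5 -0.2 -2.2]
```

View pics/v_wrist.png

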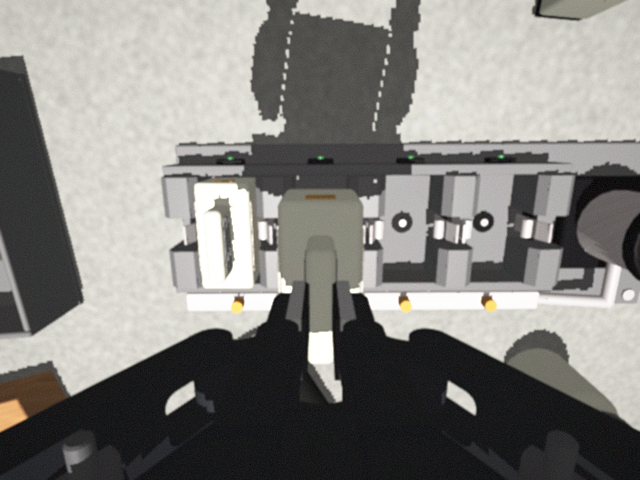

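Request:
move_arm(
  plan=[
    [[-1,0,20],[0,0,0],1],
    [[0,0,25],[0,0,0],1],
    [[0,0,15],[0,0,0],1],
    [[0,0,10],[0,0,0],1],
    [[0,0,6],[0,0,0],1],
    [[0,0,3],[0,0,0],1],
    [[0,0,0],[0,0,0],1],
    [[0,0,0],[0,0,0],1],
  ],
)

```text
t: 23.38
ee_pos: [0.6124, -0.0759, 0.0659]
eef_rot: [-3.141, 0.002, 3.063]
force: [-0.6, -0.2, -2.4]
opening: 0.0091
```

Request:
move_arm(
  plan=[
    [[0,0,4],[0,0,0],1],
    [[0,0,4],[0,0,0],1],
    [[0,0,4],[0,0,0],1],
    [[0,0,4],[0,0,0],1],
    [[0,0,4],[0,0,0],1],
    [[0,0,2],[0,0,0],1],
    [[0,0,0],[0,0,0],1],
    [[0,0,0],[0,0,0],1],
  ],
)

```text
t: 24.05
ee_pos: [0.6126, -0.0754, 0.0451]
eef_rot: [3.141, 0.002, 3.063]
force: [-2.4, 2.3, 10.0]
opening: 0.0091
```

Home as well: 10 N at z 0.0451. Release, then fresh C.

Request:
move_arm(
  plan=[
    [[0,0,-1],[0,0,0],0.0],
    [[0,0,0],[0,0,0],0.0],
    [[0,0,0],[0,0,0],0.0],
    [[0,0,-10],[0,0,0],0.0],
    [[0,0,-20],[0,0,0],0.0],
    [[0,0,-30],[0,0,0],0.0],
    [[0,0,-25],[0,0,0.07],0.0],
    [[0,0,0],[0,0,0],0.0],
  ],
)

```text
t: 24.72
ee_pos: [0.6157, -0.0769, 0.1352]
eef_rot: [-3.141, 0.011, 2.991]
force: [1.0, -0.7, -0.2]
opening: 0.043
```

```bash
python3 - <<'E'
from h import *
go(.4285,.1257,.125,2.991)
E
```

```text
turn -0.0 then shift mm [215.5, 172.2, 10.2] min rows 7 t 24.72 F [ 1.  -0.7 -0.2]
```

Request:
move_arm(
  plan=[
    [[27,22,0],[0,0,0],0.0],
    [[27,22,0],[0,0,0],0.0],
    [[27,22,0],[0,0,0],0.0],
    [[27,22,0],[0,0,0],0.0],
    [[27,22,0],[0,0,0],0.0],
    [[27,22,0],[0,0,0],0.0],
    [[27,21,2],[0,0,0],0.0],
    [[24,19,2],[0,0,0],0.0],
  ],
)

```text
t: 25.38
ee_pos: [0.4248, 0.1269, 0.1251]
eef_rot: [3.141, -0.0, 2.993]
force: [-0.8, 0.4, 0.0]
opening: 0.0426
```

Request:
move_arm(
  plan=[
    [[0,0,0],[0,0,0],0.0],
    [[0,0,0],[0,0,0],0.0],
    [[0,0,0],[0,0,0],0.0],
  ],
)

```text
t: 25.63
ee_pos: [0.4275, 0.1257, 0.1253]
eef_rot: [-3.141, 0.002, 2.994]
force: [0.2, -0.0, 0.3]
opening: 0.0429
```

```bash
python3 - <<'E'
from h import *
p,K,T=cam("wrist"); cv2.imwrite("pics/w_wrist.png",p); np.savez("w.npz",K=K,T=T)
s=env.read_state();print(s["ee_pos"],s["eef_rot"])
E
```

```text
[0.42783349 0.12535708 0.12530296] [-3.14152035e+00  1.58790831e-03  2.99268752e+00]
```

View pics/w_wrist.png

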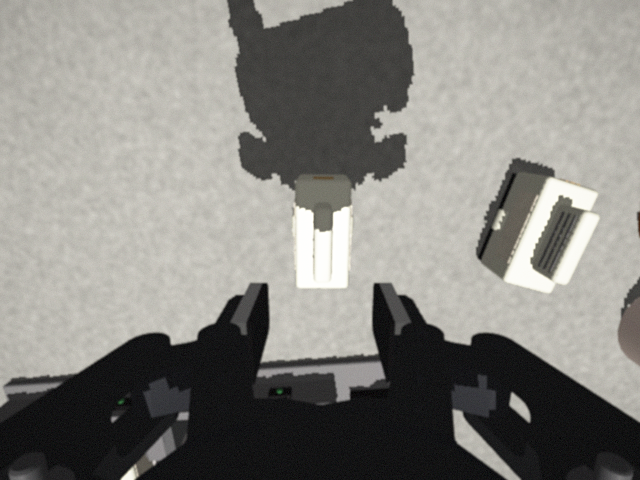

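C is at cols 295-351, about 1 mm to the right; I'll correct for that and grip.

Request:
move_arm(
  plan=[
    [[0,1,25],[0,0,0],0.0],
    [[0,0,30],[0,0,0],0.0],
    [[0,0,20],[0,0,0],0.0],
    [[0,0,10],[0,0,0],0.0],
    [[0,0,5],[0,0,0],0.0],
    [[0,0,0],[0,0,0],0.0],
    [[0,0,0],[0,0,0],1],
    [[0,0,0],[0,0,0],1],
  ],
)

```text
t: 26.35
ee_pos: [0.4281, 0.1266, 0.0358]
eef_rot: [3.141, 0.002, 2.992]
force: [-0.3, 0.1, 0.5]
opening: 0.0195
```

Request:
move_arm(
  plan=[
    [[0,0,0],[0,0,0],1],
    [[0,0,0],[0,0,0],1],
    [[0,0,0],[0,0,0],1],
  ],
)

```text
t: 26.6
ee_pos: [0.4281, 0.1269, 0.0362]
eef_rot: [3.141, 0.003, 2.993]
force: [1.3, -0.6, 5.5]
opening: 0.0088
```

Request:
move_arm(
  plan=[
    [[0,0,-15],[0,0,0],1],
    [[0,0,-30],[0,0,0],1],
    [[0,0,-35],[0,0,0],1],
    [[0,0,-30],[0,0,-0.07],1],
    [[0,0,0],[0,0,0],1],
    [[0,0,0],[0,0,0],1],
  ],
)

```text
t: 27.1
ee_pos: [0.4276, 0.127, 0.1463]
eef_rot: [3.141, 0.004, 3.062]
force: [-0.1, 0.0, -2.6]
opening: 0.0093
```

```bash
python3 - <<'E'
from h import *
p,K,T=cam("wrist"); cv2.imwrite("pics/x_wrist.png",p)
go(.6165,-.0055,.145,3.063)
E
```

```text
turn -0.001 then shift mm [-200.3, -116.9, -0.3] min rows 6 t 27.15 F [-1.6 -0.  -4.4]
```

View pics/x_wrist.png

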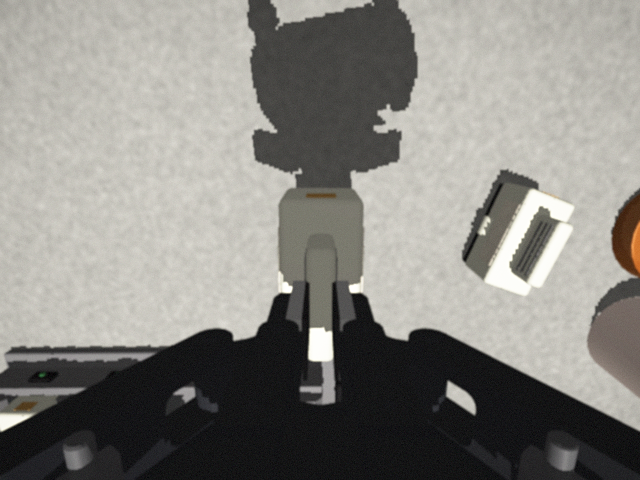

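Request:
move_arm(
  plan=[
    [[-29,-17,0],[0,0,0],1],
    [[-29,-17,0],[0,0,0],1],
    [[-29,-17,0],[0,0,0],1],
    [[-29,-17,0],[0,0,0],1],
    [[-29,-17,0],[0,0,0],1],
    [[-29,-17,0],[0,0,0],1],
    [[-26,-15,0],[0,0,0],1],
    [[0,0,0],[0,0,0],1],
  ],
)

```text
t: 27.82
ee_pos: [0.6211, -0.0096, 0.1415]
eef_rot: [-3.139, 0.001, 3.06]
force: [0.4, -0.2, -1.6]
opening: 0.0089
```

Request:
move_arm(
  plan=[
    [[0,0,0],[0,0,0],1],
    [[0,0,0],[0,0,0],1],
    [[0,0,0],[0,0,0],1],
  ],
)

```text
t: 28.07
ee_pos: [0.6149, -0.0047, 0.1434]
eef_rot: [3.141, -0.004, 3.063]
force: [-0.5, -0.5, -1.8]
opening: 0.0092
```

```bash
python3 - <<'E'
from h import *
p,K,T=cam("wrist"); cv2.imwrite("pics/y_wrist.png",p)
go(.6165,-.0055,.063,3.063)
E
```

```text
turn 0.0 then shift mm [-1.3, -0.7, 81.0] min rows 2 t 28.12 F [-0.2  0.  -2.3]
```

View pics/y_wrist.png

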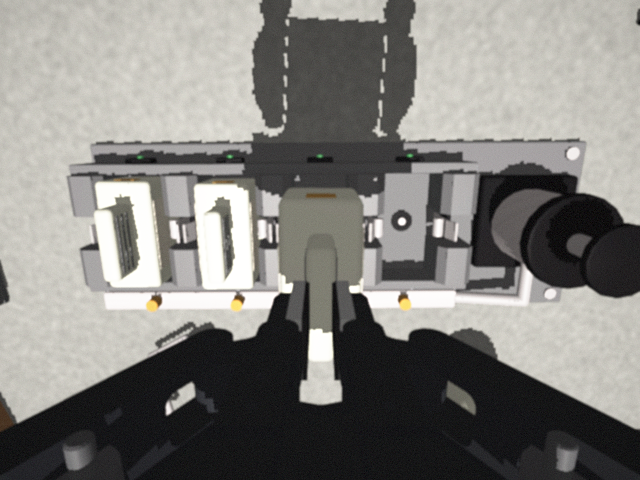

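Request:
move_arm(
  plan=[
    [[-1,-1,20],[0,0,0],1],
    [[0,0,25],[0,0,0],1],
    [[0,0,15],[0,0,0],1],
    [[0,0,10],[0,0,0],1],
    [[0,0,6],[0,0,0],1],
    [[0,0,3],[0,0,0],1],
    [[0,0,0],[0,0,0],1],
    [[0,0,0],[0,0,0],1],
  ],
)

```text
t: 28.78
ee_pos: [0.6185, -0.0066, 0.0669]
eef_rot: [-3.142, 0.002, 3.063]
force: [0.4, -0.4, -2.3]
opening: 0.0088
```

Request:
move_arm(
  plan=[
    [[0,0,4],[0,0,0],1],
    [[0,0,4],[0,0,0],1],
    [[0,0,4],[0,0,0],1],
    [[0,0,4],[0,0,0],1],
    [[0,0,4],[0,0,0],1],
    [[0,0,2],[0,0,0],1],
    [[0,0,0],[0,0,0],1],
    [[0,0,0],[0,0,0],1],
  ],
)

```text
t: 29.45
ee_pos: [0.6187, -0.0058, 0.0462]
eef_rot: [3.14, 0.002, 3.062]
force: [-1.8, 3.7, 10.6]
opening: 0.009
```

Home: 0.0462 is exactly the grip height plus 10 mm. Next is fresh D.

Request:
move_arm(
  plan=[
    [[0,0,-1],[0,0,0],0.0],
    [[0,0,0],[0,0,0],0.0],
    [[0,0,0],[0,0,0],0.0],
    [[0,0,-10],[0,0,0],0.0],
    [[0,0,-20],[0,0,0],0.0],
    [[0,0,-30],[0,0,0],0.0],
    [[0,0,-30],[0,0,0.11],0.0],
    [[0,0,-10],[0,0,0.12],0.0],
  ],
)

```text
t: 30.12
ee_pos: [0.6207, -0.0071, 0.1502]
eef_rot: [3.14, 0.008, 2.827]
force: [0.7, -0.2, 1.2]
opening: 0.0423
```

Request:
move_arm(
  plan=[
    [[0,0,0],[0,0,0.119],0.0],
    [[0,0,0],[0,0,0],0.0],
  ],
)

```text
t: 30.28
ee_pos: [0.6188, -0.0069, 0.1469]
eef_rot: [3.141, 0.003, 2.712]
force: [0.0, -0.5, -0.2]
opening: 0.0427
```

```bash
python3 - <<'E'
from h import *
go(.453,.2855,.125,2.714)
E
```

```text
turn -0.002 then shift mm [272.1, 197.4, 21.9] min rows 9 t 30.28 F [ 0.  -0.5 -0.2]
```

Request:
move_arm(
  plan=[
    [[30,22,0],[0,0,0],0.0],
    [[30,22,0],[0,0,0],0.0],
    [[30,22,0],[0,0,0],0.0],
    [[30,22,0],[0,0,0],0.0],
    [[30,22,0],[0,0,0],0.0],
    [[30,22,0],[0,0,0],0.0],
    [[30,22,5],[0,0,0],0.0],
    [[30,22,7],[0,0,0],0.0],
  ],
)

```text
t: 30.95
ee_pos: [0.4717, 0.2544, 0.1332]
eef_rot: [3.141, 0.001, 2.717]
force: [0.5, 0.1, -1.5]
opening: 0.0426
```

Request:
move_arm(
  plan=[
    [[32,21,10],[0,0,0],0.0],
    [[0,0,0],[0,0,0],0.0],
    [[0,0,0],[0,0,0],0.0],
    [[0,0,0],[0,0,0],0.0],
  ],
)

```text
t: 31.28
ee_pos: [0.4522, 0.2852, 0.1228]
eef_rot: [-3.141, 0.0, 2.716]
force: [0.3, -0.9, -0.7]
opening: 0.0425
```

```bash
python3 - <<'E'
from h import *
p,K,T=cam("wrist"); cv2.imwrite("pics/z_wrist.png",p); np.savez("z.npz",K=K,T=T)
s=env.read_state();print(s["ee_pos"],s["eef_rot"])
E
```

```text
[0.45275253 0.28479025 0.12304146] [-3.14125404e+00  6.80454528e-04  2.71478667e+00]
```

View pics/z_wrist.png

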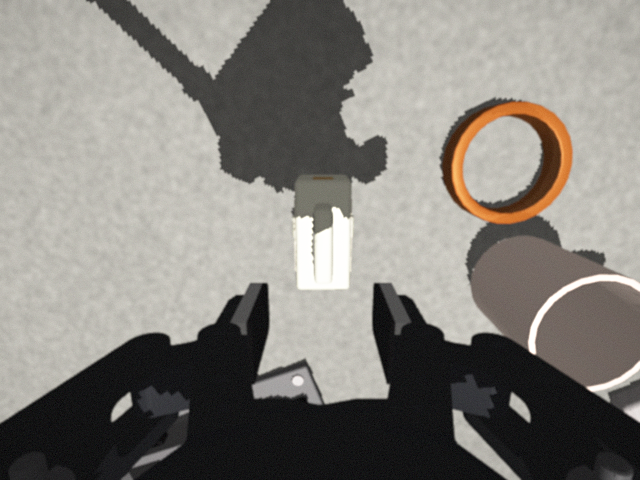

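```bash
python3 - <<'E'
from h import *
f=np.load("z.npz");K,T=f["K"],f["T"]
m=onz(K,T,529,335,.095);c=onz(K,T,606,333,.095);s=env.read_state();w=s["eef_rot"][2]
for q in (m,c): d=q-s["ee_pos"]; print(q,"tool x,y",[d[0]*np.cos(w)+d[1]*np.sin(w),d[0]*np.sin(w)-d[1]*np.cos(w)])
E
```

```text
[0.55458718 0.38174153 0.095     ] tool x,y [np.float64(-0.052564849132874944), np.float64(0.13041005940700748)]
[0.57305082 0.42602455 0.095     ] tool x,y [np.float64(-0.05104052710460089), np.float64(0.17836387817743862)]
```

Mug's nearest edge is 130 mm away, so it's clear. Descend and grip D.

Request:
move_arm(
  plan=[
    [[0,2,25],[0,0,0],0.0],
    [[0,0,30],[0,0,0],0.0],
    [[0,0,20],[0,0,0],0.0],
    [[0,0,8],[0,0,0],0.0],
    [[0,0,4],[0,0,0],0.0],
    [[0,0,0],[0,0,0],0.0],
    [[0,0,0],[0,0,0],1],
    [[0,0,0],[0,0,0],1],
  ],
)

```text
t: 32.0
ee_pos: [0.4543, 0.2876, 0.0374]
eef_rot: [3.139, 0.002, 2.713]
force: [0.5, 0.1, -0.6]
opening: 0.0194
```

Request:
move_arm(
  plan=[
    [[0,0,0],[0,0,0],1],
    [[0,0,0],[0,0,0],1],
    [[0,0,0],[0,0,0],1],
  ],
)

```text
t: 32.25
ee_pos: [0.4541, 0.2875, 0.0376]
eef_rot: [3.14, 0.002, 2.714]
force: [-1.1, -0.8, 5.6]
opening: 0.0086
```

Request:
move_arm(
  plan=[
    [[0,0,-15],[0,0,0],1],
    [[0,0,-30],[0,0,0],1],
    [[0,0,-35],[0,0,0],1],
    [[0,0,-35],[0,0,-0.11],1],
    [[0,0,-35],[0,0,-0.12],1],
    [[0,0,0],[0,0,-0.118],1],
    [[0,0,0],[0,0,0],1],
    [[0,0,0],[0,0,0],1],
  ],
)

```text
t: 32.92
ee_pos: [0.4521, 0.2871, 0.1857]
eef_rot: [-3.141, -0.001, 3.059]
force: [0.8, -0.3, -1.4]
opening: 0.0086
```

```bash
python3 - <<'E'
from h import *
p,K,T=cam("wrist"); cv2.imwrite("pics/aa_wrist.png",p)
go(.621,.0644,.145,3.063)
E
```

```text
turn -0.004 then shift mm [-186.3, -208.5, 39.8] min rows 7 t 32.97 F [-1.  -0.2 -1.9]
```

View pics/aa_wrist.png

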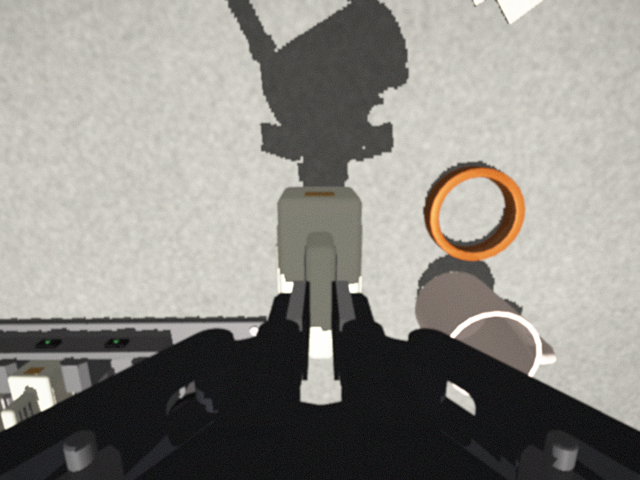

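Request:
move_arm(
  plan=[
    [[-10,-35,0],[0,0,0],1],
    [[-10,-35,0],[0,0,0],1],
    [[-10,-35,0],[0,0,0],1],
    [[-10,-35,0],[0,0,0],1],
    [[-10,-35,0],[0,0,0],1],
    [[-20,-33,0],[0,0,0],1],
    [[-35,0,0],[0,0,0],1],
    [[-35,0,0],[0,0,0],1],
  ],
)

```text
t: 33.63
ee_pos: [0.5749, 0.0664, 0.1844]
eef_rot: [-3.141, -0.004, 3.056]
force: [1.2, 0.3, -1.8]
opening: 0.0086
```

Request:
move_arm(
  plan=[
    [[-35,0,10],[0,0,0],1],
    [[-11,0,15],[0,0,0],1],
    [[0,0,15],[0,0,0],1],
    [[0,0,0],[0,0,0],1],
    [[0,0,0],[0,0,0],1],
    [[0,0,0],[0,0,0],1],
  ],
)

```text
t: 34.13
ee_pos: [0.6209, 0.0654, 0.1456]
eef_rot: [3.142, -0.002, 3.061]
force: [-0.4, -0.4, -1.5]
opening: 0.0086
```

```bash
python3 - <<'E'
from h import *
p,K,T=cam("wrist"); cv2.imwrite("pics/ab_wrist.png",p)
go(.6215,.0644,.0665,3.063)
E
```

```text
turn -0.001 then shift mm [-0.2, -1.0, 79.9] min rows 2 t 34.18 F [-0.2  0.2 -1.6]
```

View pics/ab_wrist.png

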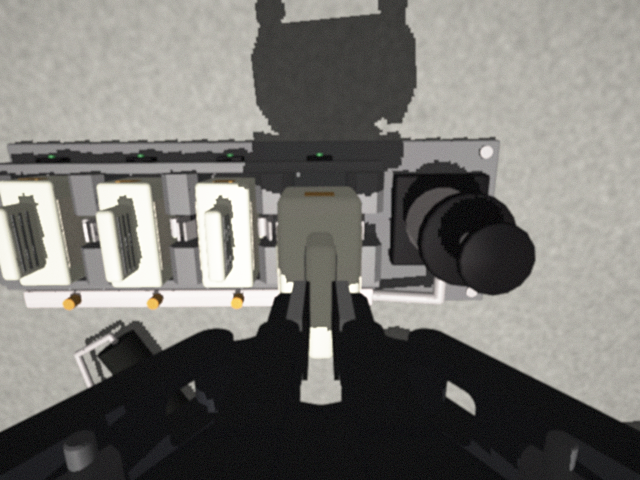

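Request:
move_arm(
  plan=[
    [[0,-1,20],[0,0,0],1],
    [[0,0,25],[0,0,0],1],
    [[0,0,15],[0,0,0],1],
    [[0,0,10],[0,0,0],1],
    [[0,0,6],[0,0,0],1],
    [[0,0,3],[0,0,0],1],
    [[0,0,0],[0,0,0],1],
    [[0,0,0],[0,0,0],1],
  ],
)

```text
t: 34.85
ee_pos: [0.6225, 0.0642, 0.0681]
eef_rot: [3.141, 0.002, 3.062]
force: [-0.2, -0.8, -2.2]
opening: 0.0084
```

Request:
move_arm(
  plan=[
    [[0,0,4],[0,0,0],1],
    [[0,0,4],[0,0,0],1],
    [[0,0,4],[0,0,0],1],
    [[0,0,4],[0,0,0],1],
    [[0,0,4],[0,0,0],1],
    [[0,0,2],[0,0,0],1],
    [[0,0,0],[0,0,0],1],
    [[0,0,0],[0,0,0],1],
  ],
)

```text
t: 35.52
ee_pos: [0.6234, 0.0644, 0.0474]
eef_rot: [3.141, 0.004, 3.062]
force: [-0.9, 0.8, 9.5]
opening: 0.0085
```

Home: 0.0474 against a grip height of 0.0376 plus 10 mm. Release, rise, and check all four before priming.

Request:
move_arm(
  plan=[
    [[0,0,-1],[0,0,0],0.0],
    [[0,0,0],[0,0,0],0.0],
    [[0,0,0],[0,0,0],0.0],
    [[0,0,-10],[0,0,0],0.0],
    [[0,0,-20],[0,0,0],0.0],
    [[0,0,-30],[0,0,0],0.0],
    [[0,0,-30],[0,0,0],0.0],
    [[0,0,-20],[0,0,0],0.0],
  ],
)

```text
t: 36.18
ee_pos: [0.6227, 0.064, 0.1593]
eef_rot: [3.141, 0.003, 3.062]
force: [-0.2, -0.9, 0.0]
opening: 0.043
```

Request:
move_arm(
  plan=[
    [[15,10,-10],[0,0,0],1],
    [[35,10,0],[0,0,0],1],
    [[35,10,0],[0,0,0],1],
    [[35,0,0],[0,0,0],1],
    [[35,0,0],[0,0,0],1],
    [[0,0,0],[0,0,0],1],
    [[0,0,0],[0,0,0],1],
  ],
)

```text
t: 36.77
ee_pos: [0.4677, 0.1066, 0.1667]
eef_rot: [-3.142, 0.0, 3.063]
force: [0.6, 0.6, 0.3]
opening: 0.0003
```

```bash
python3 - <<'E'
from h import *
p,K,T=cam("wrist"); cv2.imwrite("pics/ac_wrist.png",p); np.savez("ac.npz",K=K,T=T)
q,_,_=cam("side"); cv2.imwrite("pics/ac_side.png",cv2.resize(q[160:410,270:590],None,fx=2.4,fy=2.4,interpolation=cv2.INTER_CUBIC))
s=env.read_state();print(s["ee_pos"],s["eef_rot"],s["opening"],s["force"])
E
```

```text
[0.47073068 0.10634069 0.16680298] [3.14132309e+00 2.48927809e-03 3.06182384e+00] -7.420949540312807e-05 [0.14883135 0.64724423 0.92232441]
```

View pics/ac_wrist.png

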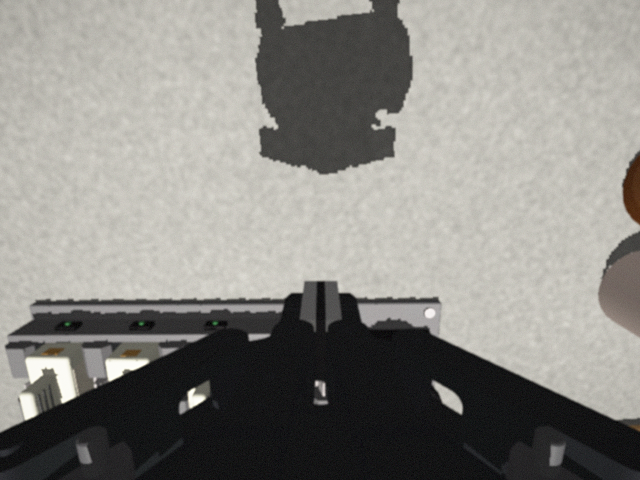

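View pics/ac_side.png

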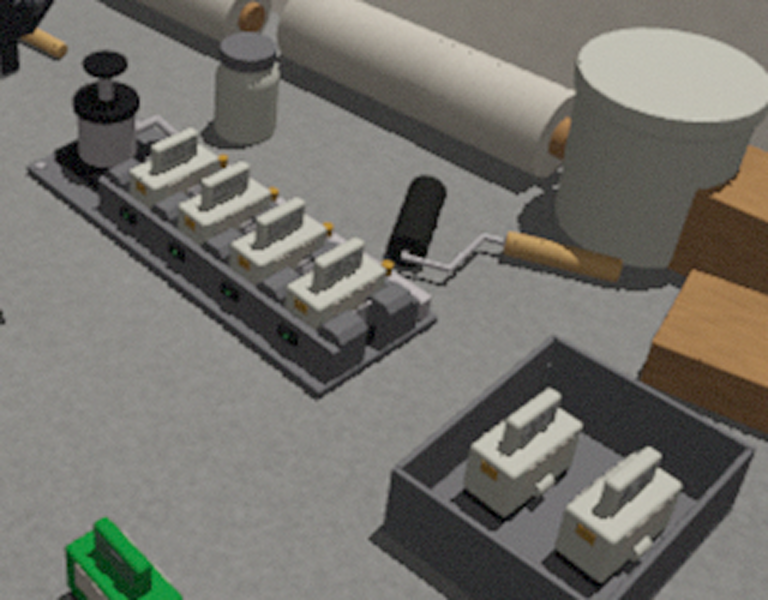

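All four fresh cartridges sit level in the bays and both spent ones are in the bin. Now to the primer knob, with the fingers shut.

```bash
python3 - <<'E'
from h import *
go(.629,.163,.14,3.063)
E
```

```text
turn -0.001 then shift mm [-153.3, 68.9, 26.8] min rows 5 t 36.87 F [0.1 0.6 0.9]
```

Request:
move_arm(
  plan=[
    [[-26,12,0],[0,0,0],1],
    [[-26,12,0],[0,0,0],1],
    [[-26,12,0],[0,0,0],1],
    [[-26,12,0],[0,0,0],1],
    [[-26,11,6],[0,0,0],1],
    [[-23,10,10],[0,0,0],1],
    [[0,0,10],[0,0,0],1],
    [[0,0,0],[0,0,0],1],
  ],
)

```text
t: 37.53
ee_pos: [0.6282, 0.1627, 0.1364]
eef_rot: [-3.14, -0.005, 3.061]
force: [-0.7, -0.4, -0.5]
opening: 0.0003
```

Request:
move_arm(
  plan=[
    [[0,0,0],[0,0,0],1],
    [[0,0,0],[0,0,0],1],
  ],
)

```text
t: 37.7
ee_pos: [0.6273, 0.1626, 0.1401]
eef_rot: [-3.141, -0.001, 3.061]
force: [1.3, -1.0, -0.1]
opening: 0.0001
```

```bash
python3 - <<'E'
from h import *
p,K,T=cam("wrist"); cv2.imwrite("pics/ad_wrist.png",p)
q,_,_=cam("side"); r,_,_=cam("scene")
a=cv2.resize(q[120:240,260:370],(550,600)); cv2.imwrite("pics/ad_side.png",a)
s=env.read_state();print(s["ee_pos"],s["force"])
E
```

```text
[0.62748182 0.1627652  0.14114874] [ 0.02482495 -0.74356017 -0.09389269]
```

View pics/ad_wrist.png

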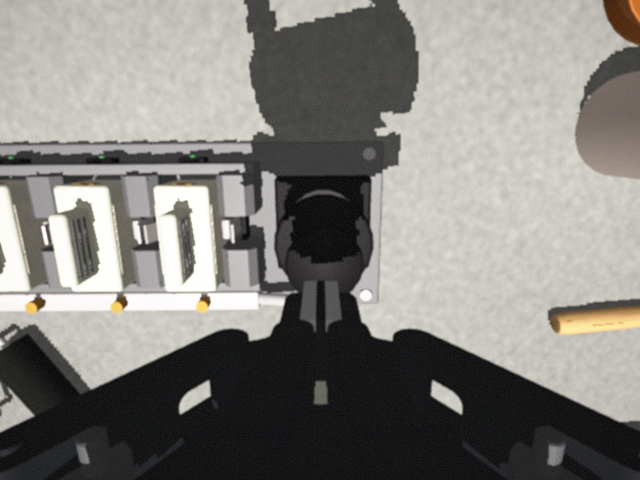

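View pics/ad_side.png

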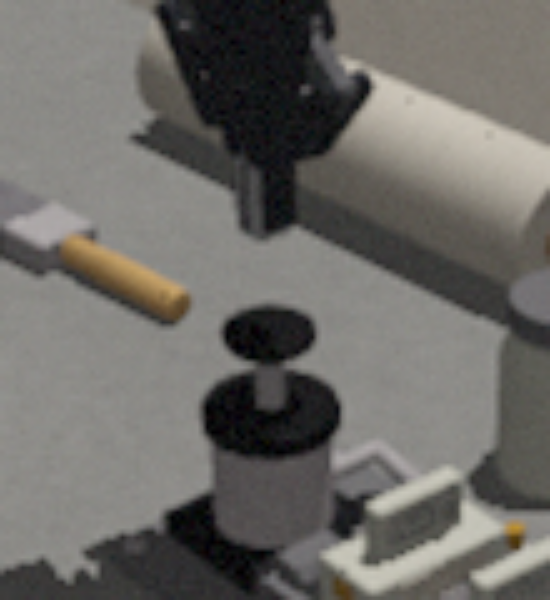

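The fingertip is over the knob, about 45 mm above it. Descend.

Request:
move_arm(
  plan=[
    [[0,0,15],[0,0,0],1],
    [[0,0,15],[0,0,0],1],
    [[0,0,8],[0,0,0],1],
    [[0,0,4],[0,0,0],1],
    [[0,0,0],[0,0,0],1],
    [[0,0,0],[0,0,0],1],
  ],
)

```text
t: 38.35
ee_pos: [0.6278, 0.163, 0.0986]
eef_rot: [3.141, 0.001, 3.062]
force: [0.2, -0.3, -0.4]
opening: -0.0005
```

Request:
move_arm(
  plan=[
    [[0,0,4],[0,0,0],1],
    [[0,0,4],[0,0,0],1],
    [[0,0,0],[0,0,0],1],
  ],
)

```text
t: 38.6
ee_pos: [0.6286, 0.1632, 0.0906]
eef_rot: [3.141, 0.002, 3.062]
force: [0.4, 0.8, 4.3]
opening: 0.0
```

Request:
move_arm(
  plan=[
    [[0,0,4],[0,0,0],1],
    [[0,0,4],[0,0,0],1],
    [[0,0,4],[0,0,0],1],
    [[0,0,0],[0,0,0],1],
  ],
)

```text
t: 38.93
ee_pos: [0.6287, 0.1632, 0.0795]
eef_rot: [3.141, 0.003, 3.062]
force: [-1.4, 0.2, 9.8]
opening: -0.0001
```

Request:
move_arm(
  plan=[
    [[0,0,4],[0,0,0],1],
    [[0,0,3],[0,0,0],1],
    [[0,0,0],[0,0,0],1],
  ],
)

```text
t: 39.18
ee_pos: [0.6287, 0.1632, 0.0732]
eef_rot: [3.141, 0.003, 3.062]
force: [-1.8, 0.4, 11.4]
opening: 0.0001
```

Request:
move_arm(
  plan=[
    [[0,0,2],[0,0,0],1],
    [[0,0,2],[0,0,0],1],
    [[0,0,0],[0,0,0],1],
    [[0,0,0],[0,0,0],1],
  ],
)

```text
t: 39.52
ee_pos: [0.6289, 0.1632, 0.0722]
eef_rot: [3.14, 0.005, 3.062]
force: [-4.5, -1.5, 21.4]
opening: -0.0006
```

At the stop: z 0.0722, 20 mm below contact, at 21 N. Hold briefly, then fully up.

Request:
move_arm(
  plan=[
    [[0,0,0],[0,0,0],1],
    [[0,0,0],[0,0,0],1],
    [[0,0,-15],[0,0,0],1],
    [[0,0,-15],[0,0,0],1],
    [[0,0,-5],[0,0,0],1],
    [[0,0,0],[0,0,0],1],
    [[0,0,0],[0,0,0],1],
    [[0,0,0],[0,0,0],1],
  ],
)

```text
t: 40.18
ee_pos: [0.6265, 0.1628, 0.1005]
eef_rot: [-3.141, -0.003, 3.062]
force: [0.4, -1.3, -0.1]
opening: -0.0002
```

```bash
python3 - <<'E'
from h import *
q,_,_=cam("side"); cv2.imwrite("pics/ae_side.png",cv2.resize(q[120:240,260:370],(550,600)))
s=env.read_state();print(s["ee_pos"],s["force"])
E
```

```text
[0.62646893 0.16280969 0.10039462] [ 0.60145369 -0.16381081 -0.16958776]
```

View pics/ae_side.png

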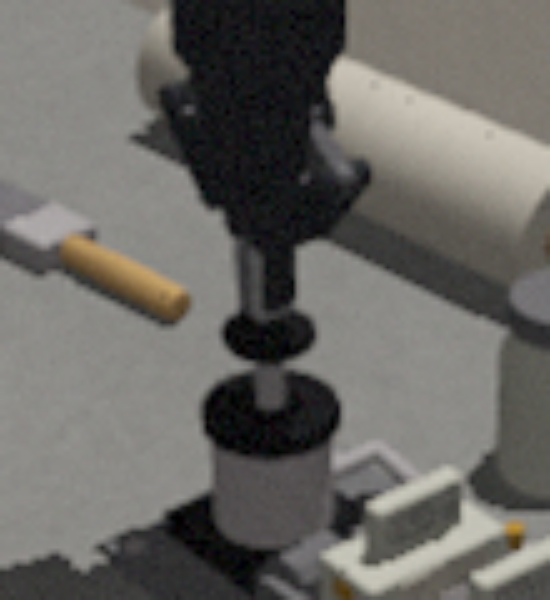

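Request:
move_arm(
  plan=[
    [[0,0,7],[0,0,0],1],
    [[0,0,5],[0,0,0],1],
    [[0,0,5],[0,0,0],1],
    [[0,0,5],[0,0,0],1],
    [[0,0,5],[0,0,0],1],
    [[0,0,4],[0,0,0],1],
    [[0,0,0],[0,0,0],1],
    [[0,0,0],[0,0,0],1],
  ],
)

```text
t: 40.9
ee_pos: [0.6278, 0.163, 0.0726]
eef_rot: [3.141, 0.001, 3.062]
force: [-2.3, -0.0, 11.3]
opening: 0.0001
```

Request:
move_arm(
  plan=[
    [[0,0,2],[0,0,0],1],
    [[0,0,2],[0,0,0],1],
    [[0,0,0],[0,0,0],1],
    [[0,0,0],[0,0,0],1],
    [[0,0,0],[0,0,0],1],
  ],
)

```text
t: 41.32
ee_pos: [0.6279, 0.1631, 0.0721]
eef_rot: [3.141, 0.003, 3.062]
force: [-6.9, -1.5, 26.2]
opening: 0.0002
```

At the stop a second time (26 N). Let it come up and retreat.

Request:
move_arm(
  plan=[
    [[0,0,-15],[0,0,0],1],
    [[0,0,-15],[0,0,0],1],
    [[0,0,-25],[0,0,0],1],
    [[0,0,-30],[0,0,0],1],
    [[0,0,-30],[0,0,0],1],
    [[30,0,0],[0,0,0],1],
    [[35,0,0],[0,0,0],1],
    [[35,0,0],[0,0,0],1],
  ],
)

```text
t: 41.98
ee_pos: [0.5269, 0.1708, 0.1811]
eef_rot: [-3.142, -0.001, 3.061]
force: [0.0, 0.0, 0.5]
opening: -0.0002
```

Request:
move_arm(
  plan=[
    [[35,0,0],[0,0,0],1],
    [[35,0,0],[0,0,0],1],
    [[0,0,0],[0,0,0],1],
    [[0,0,0],[0,0,0],1],
    [[0,0,0],[0,0,0],1],
    [[0,0,0],[0,0,0],1],
  ],
)

```text
t: 42.48
ee_pos: [0.4593, 0.1765, 0.1817]
eef_rot: [3.142, 0.001, 3.062]
force: [0.9, 0.1, -0.3]
opening: 0.0002
```

```bash
python3 - <<'E'
from h import *
q,_,_=cam("side"); cv2.imwrite("pics/af_side.png",q)
q,_,_=cam("scene"); cv2.imwrite("pics/af_scene.png",cv2.resize(q[150:400,150:500],None,fx=2.2,fy=2.2))
s=env.read_state();print(s["ee_pos"],s["force"])
E
```

```text
[0.45926287 0.17643048 0.18163954] [0.15879607 0.34716491 0.77033534]
```

View pics/af_side.png

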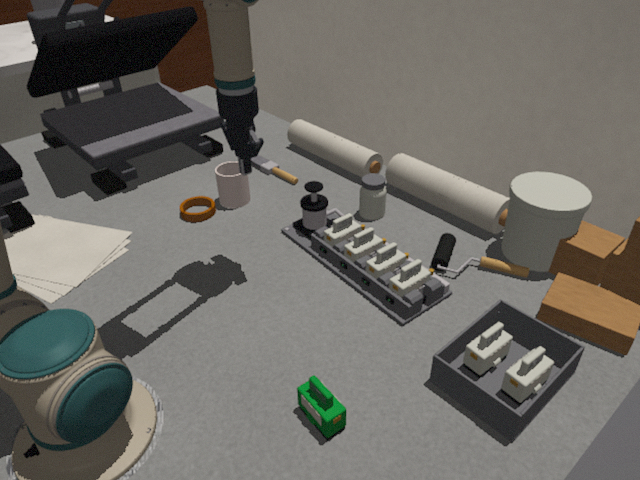

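View pics/af_scene.png

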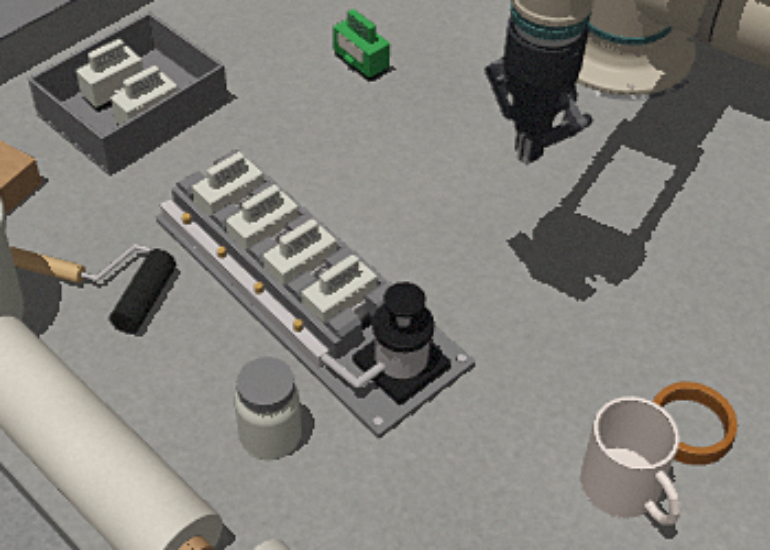

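The knob is up at side (314,187), all four bays are filled level, both spent cartridges are in the bin, and the bystanders haven't moved. Handing in.

```bash
python3 -c "
from h import *
print(env.sign_off())"
```

```text
the job is handed in; nothing more can be done
None
```

The job is handed in at about t = 42 s. `sign_off` gives no verdict, so success rests on my own checks below.

**What I did:** I pulled the two spent cartridges from bays 0 and 3 and stood them in the returns bin. The four fresh ones went into bays 0 to 3. I then gave the primer two full strokes.

**What the last checks showed:**
- **Fresh cartridges:** each one stopped within about 0.2 mm of its grip height plus the 10 mm pocket floor, at 9–14 N. They stand level with each other in the last side and scene pictures.
- **Primer:** it reached the same stop both times (z 0.072, at 21 N and 26 N), about 20 mm below first contact. It was clear of the tool and up between the strokes and at the end.
- **Rest of the bench:** both spent cartridges stand upright in the bin, the other things look unmoved, and the arm is clear of everything.

**What disagreed:** the fingertips looked about 30 mm higher in the images than the reported TCP. Because of this my first grasp closed on air just above the tab. I corrected the height from the camera views and used that from then on. My first two-camera positions were also up to about 8 mm off in x, so I worked from the wrist camera views instead.

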